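Scan a batch of culture dishes on the slide carrier

TASK

With the carrier at its middle loading station, lay the brass calibration target from it flat in the yellow tray, and set every green-lidded dish from the bench flat in a pocket of the carrier, one to a pocket. Then push the carrier along its slide until it clicks home at the scanner's station (whichever end that is today) and, with all dishes still in their pockets, press the blue capture button fully. Finally push the carrier home to the warming unit's station at the other end and leave it there, every dish flat in a pocket and the target in its tray, the bottle, box and jar undisturbed.

Things in the scene. Friction and masses are not known exactly. Their poses are not given: they have to be found in the camera images.
- slide: Slide: fixed cream base plate 170 x 620 x 10 mm on the bench, with two rails along its y axis, an end stop at each end and three black index lines at its front edge. Origin: centre of its underside. y runs along the rails (left at yaw 0), x away from the robot; slightly turned each time. Stations at -100, 0 (loading) and +100 mm along y, each at an index line.
- carrier (a joint): Carrier's place along the slide's y axis, m: 0 at the loading station (start), -0.100 and +0.100 at the end stations; range -0.118 to +0.118. A spring ball holds it in a detent at each station: about 7 N pushes it out; let go within 5 mm of a station, it draws in and centres itself. Elsewhere it slides with about 1 N of friction and stays where left.
- deck (a point): Centre of the carrier's top face, 32 mm above the bench; axes as the slide's. Aluminium plate 120 (x) x 316 (y) x 12 mm with one row of six square pockets, centres at -132, -84, -36, 36, 84, 132 mm along y and 0 in x, fenced by black walls 4 mm wide, 4 mm high; each 44 mm square inside, its floor the plate's top face. Flat for 34 mm either side of the row.
- post_top (a point): Centre of the top of the upright red push post in the middle of the carrier: 14 mm in diameter, 50 mm tall above the deck; rigid with the carrier. Push or pinch it to move the carrier; its upper half stands clear above the dishes.
- pointer (a point): The carrier's red pointer, at the middle of its front top edge (32 mm above the bench). It lines up with an index line when the carrier is seated at a station.
- scanner: The scanner: a fixed cream box about 70 x 100 x 115 mm with a black top and a black lens in a blue ring facing the carrier. It stands behind the slide at the left or the right end station (different from start to start). Origin: on the bench under the box's front, level along the slide's y axis with its station; axes as the slide's.
- warmer: The warming unit: a fixed low white box about 70 x 100 x 60 mm with orange fins on top, behind the slide at the other end station. Origin and axes as the scanner's: its y position along the slide is that of its station.
- capture (a joint): The capture button, travel in m: 0 up, 0.006 fully down (about 5 N); it springs back. It counts as pressed beyond 0.004.
- capture_top (a point): Centre of the top face of the round blue capture button (32 mm in diameter, in a small grey housing fixed on the bench in front of the slide, at the left or the right).
- tray_floor (a point): Centre of the inner floor of the calibration target's yellow tray, 5 mm above the bench; fixed, 68 x 68 mm outside, 58 x 58 mm inside, its rim 5 mm above the inner floor. It stands in front of the slide, on the other side from the button.
- target: The calibration target: a solid brass disc with a black cross on top, 40 mm in diameter, 16 mm thick, about 90 g. Origin: its centre; z along its axis. It starts in one of the carrier's pockets.
- dish0: A covered culture dish: closed, rigid, white with a green lid, 40 mm in diameter, 14 mm high, about 35 g. Origin: its centre; z along its axis. This one is already in one of the carrier's pockets at the start.
- dish1: A covered culture dish like dish0, lying flat on the bench in front of the slide at the start. Three to five of these are present; an absent one reads None.
- dish2: A covered culture dish like dish0, lying flat on the bench in front of the slide at the start. Three to five of these are present; an absent one reads None.
- dish3: A covered culture dish like dish0, lying flat on the bench in front of the slide at the start. Three to five of these are present; an absent one reads None.
- dish4: A covered culture dish like dish0, lying flat on the bench in front of the slide at the start. Three to five of these are present; an absent one reads None.
- dish5: A covered culture dish like dish0, lying flat on the bench in front of the slide at the start. Three to five of these are present; an absent one reads None.
- spray: Bystander: white bottle with a blue cap, 56 mm in diameter, 130 mm tall, left of the slide. Origin: centre of its underside.
- tipbox: Bystander: blue box 85 x 120 x 55 mm, right of the slide. Origin: centre of its underside.
- jar: Bystander: amber jar with an orange cap, 54 mm in diameter, 70 mm tall, right of the slide. Origin: centre of its underside.
There are look-alikes about, which are no part of the job. Leave any purple look-alike of the dish5 alone.

How it is judged:
On the way, in this order (a step that is already met when the one before it is completed fails the run):
1. at the loading station, the target lies in its tray and every dish sits in a pocket (x of dish0 in the frame of deck between -0.007 and 0.007 m and z of dish0 in the frame of deck between 0.004 and 0.01 m and angle between the z axis of each of dish0, dish1, dish2, dish3, dish4, dish5 and the z axis of deck, either way round below 0.08 rad and x of dish1 in the frame of deck between -0.007 and 0.007 m and z of dish1 in the frame of deck between 0.004 and 0.01 m and x of dish2 in the frame of deck between -0.007 and 0.007 m and z of dish2 in the frame of deck between 0.004 and 0.01 m and x of dish3 in the frame of deck between -0.007 and 0.007 m and z of dish3 in the frame of deck between 0.004 and 0.01 m and x of dish4 in the frame of deck between -0.007 and 0.007 m and z of dish4 in the frame of deck between 0.004 and 0.01 m and x of dish5 in the frame of deck between -0.007 and 0.007 m and z of dish5 in the frame of deck between 0.004 and 0.01 m and x of target in the frame of tray_floor between -0.014 and 0.014 m and y of target in the frame of tray_floor between -0.014 and 0.014 m and z of target in the frame of tray_floor between 0.005 and 0.011 m and angle between the z axis of target and the z axis of tray_floor, either way round below 0.1 rad and value of joint carrier between -0.003 and 0.003 m), for 0.2 s.
2. the carrier is seated at the scanner's station with every dish in a pocket (x of dish0 in the frame of deck between -0.007 and 0.007 m and z of dish0 in the frame of deck between 0.004 and 0.01 m and angle between the z axis of each of dish0, dish1, dish2, dish3, dish4, dish5 and the z axis of deck, either way round below 0.08 rad and x of dish1 in the frame of deck between -0.007 and 0.007 m and z of dish1 in the frame of deck between 0.004 and 0.01 m and x of dish2 in the frame of deck between -0.007 and 0.007 m and z of dish2 in the frame of deck between 0.004 and 0.01 m and x of dish3 in the frame of deck between -0.007 and 0.007 m and z of dish3 in the frame of deck between 0.004 and 0.01 m and x of dish4 in the frame of deck between -0.007 and 0.007 m and z of dish4 in the frame of deck between 0.004 and 0.01 m and x of dish5 in the frame of deck between -0.007 and 0.007 m and z of dish5 in the frame of deck between 0.004 and 0.01 m and y of pointer in the frame of scanner between -0.003 and 0.003 m and velocity of joint carrier between -0.02 and 0.02 m/s), for 0.2 s.
3. the capture button is pressed while the carrier is seated at the scanner with every dish in a pocket (x of dish0 in the frame of deck between -0.007 and 0.007 m and z of dish0 in the frame of deck between 0.004 and 0.01 m and angle between the z axis of each of dish0, dish1, dish2, dish3, dish4, dish5 and the z axis of deck, either way round below 0.08 rad and x of dish1 in the frame of deck between -0.007 and 0.007 m and z of dish1 in the frame of deck between 0.004 and 0.01 m and x of dish2 in the frame of deck between -0.007 and 0.007 m and z of dish2 in the frame of deck between 0.004 and 0.01 m and x of dish3 in the frame of deck between -0.007 and 0.007 m and z of dish3 in the frame of deck between 0.004 and 0.01 m and x of dish4 in the frame of deck between -0.007 and 0.007 m and z of dish4 in the frame of deck between 0.004 and 0.01 m and x of dish5 in the frame of deck between -0.007 and 0.007 m and z of dish5 in the frame of deck between 0.004 and 0.01 m and y of pointer in the frame of scanner between -0.003 and 0.003 m and value of joint capture above 0.004 m).
At the end, for the whole second after the job is handed in: Carrier at rest within 3 mm of the warming unit's station; every dish flat on a pocket floor (either face up; 7 mm off the row's midline, 3 mm in height, 0.08 rad); target flat in its tray (14 mm, 3 mm in height, 0.1 rad); button up; all at rest (x of dish0 in the frame of deck between -0.007 and 0.007 m and z of dish0 in the frame of deck between 0.004 and 0.01 m and angle between the z axis of each of dish0, dish1, dish2, dish3, dish4, dish5 and the z axis of deck, either way round below 0.08 rad and x of dish1 in the frame of deck between -0.007 and 0.007 m and z of dish1 in the frame of deck between 0.004 and 0.01 m and x of dish2 in the frame of deck between -0.007 and 0.007 m and z of dish2 in the frame of deck between 0.004 and 0.01 m and x of dish3 in the frame of deck between -0.007 and 0.007 m and z of dish3 in the frame of deck between 0.004 and 0.01 m and x of dish4 in the frame of deck between -0.007 and 0.007 m and z of dish4 in the frame of deck between 0.004 and 0.01 m and x of dish5 in the frame of deck between -0.007 and 0.007 m and z of dish5 in the frame of deck between 0.004 and 0.01 m and x of target in the frame of tray_floor between -0.014 and 0.014 m and y of target in the frame of tray_floor between -0.014 and 0.014 m and z of target in the frame of tray_floor between 0.005 and 0.011 m and angle between the z axis of target and the z axis of tray_floor, either way round below 0.1 rad and y of pointer in the frame of warmer between -0.003 and 0.003 m and linear speed of each of dish0, dish1, dish2, dish3, dish4, dish5, target below 0.02 m/s and velocity of joint carrier between -0.01 and 0.01 m/s and value of joint capture below 0.002 m); the robot touches nothing.
It fails at once if the spray is shifted by more than 30 mm or tipped (distance of spray from where it was at the start of the episode above 0.03 m or angle between spray's own z axis and vertical above 0.4 rad).
It fails at once if the tipbox is shifted by more than 30 mm or tipped (distance of tipbox from where it was at the start of the episode above 0.03 m or angle between tipbox's own z axis and vertical above 0.4 rad).
It fails at once if the jar is shifted by more than 30 mm or tipped (distance of jar from where it was at the start of the episode above 0.03 m or angle between jar's own z axis and vertical above 0.4 rad).
Of dish1, dish2, dish3, dish4, dish5 only 3 to 5 are there at a start; the rules pass over those that are not, and their reading is None.
At some moment in a run one of dish0, dish1, dish2, dish3, dish4, dish5, target may be knocked a few centimetres aside while the robot is not near it.
Once in a run the grip may slacken for a moment while it holds something.
It also fails if it takes over 210 s, if anything falls off the work surface, if the arm or the gripper's body presses on something with over 40 N, if the wrist force passes 120 N, or if a joint passes its speed limit or range.

ROBOT

A 7-joint arm with a two-finger parallel gripper is mounted at the origin on the work surface. World frame = base frame: x ahead of the robot, y to its left, z up, the work surface at z = 0. Lengths are in m, angles in rad, forces in N, time in s.
With the tool pointing down it reaches from about 0.425 to 0.925 m from the base axis. Payload 6.8 kg.
Tool frame: the origin (TCP) lies midway between the tips of the shut fingers; the grasp point (between the pads) lies 19 mm behind it; y points along the fingers, z is the direction in which the jaws open and shut, and the axes are right-handed (so a half turn about y gives the same grasp; the last joint's range is limited). The gripper opens to 85 mm and grips with 20 to 120 N. Pads are 22 mm wide; open, the fingers measure 114 mm over their backs; the gripper's body (76 mm by 85 mm) begins 54 mm behind the grasp point. The pads swing forward as they close: fully open they stand 13 mm farther back than shut.
Start: joints at [-1.388, 0.477, 0.022, 1.555, -0.011, 1.109, -0.083], TCP at [0.194, 0.647, 0.231] pointing down, gripper open.
Joint ranges: [-2.96, 2.96], [-0.34, 2.1], [-1.41, 1.46], [0.24, 2.44], [-1.37, 4.51], [0.17, 1.92], [-2.96, 2.96]. Speed limits (rad/s): [2.39, 2.39, 3.14, 3.14, 3.14, 3.14, 3.14].

INTERFACE

Orientations are given as a unit quaternion [w, x, y, z].
In Python, from station import bot gives the robot as it stands. The module is installed in compiled form; this text tells all that it offers.
- The arm moves only by the shell command python3 -m crank 'ROWS' [FORCE]. ROWS is JSON, a list of rows, each an object with "linear": the shift along the tool's x, y, z in m, a list of three; "dr": the turn, a rotation vector about the tool's x, y, z in degrees, a list of three; "hand": the gripper command: -1 is shut, 1 is fully open, values between are in proportion. A call has 1 to 10 rows; each row is the pose to reach, as a shift and turn from the pose commanded when the call began, along the tool's axes at that moment; what a row does not reach only later rows make up. A row lasts 1/12 s, in which the tool goes at most 41.7 mm and 7.16 degrees, less where a joint would pass 70% of its speed; a pose out of reach is approached as far as the arm can. A call with a gripper value outside its range is refused whole. The fingers move at their own pace and stop on an object; FORCE is the grip in N (left out, the last holds). Time passes only in rows, so rows that repeat a pose let the fingers close. It gives the time, the measured TCP pose, the force and the opening at its end, in the units of the state.
- bot.get_obs(): the state, without advancing time (a new reading comes with each control period).
- bot.read_camera(name): name is "scene" or "top" or "wrist"; returns the picture (384x512x3 uint8, blue, green, red); there is no depth.
- bot.camera_params(name): a dict with "K" (3x3 intrinsics, pixels), "k1" (the pictures are not rectified: a ray, as slopes to the right and down, at radius r is drawn at 1 + k1 r^2 times it, then the intrinsics apply), "R" (3x3) and "t" (3): a world point X has camera coordinates R X + t; the wrist camera has in their place "hand_eye" (4x4, takes a point from camera to tool coordinates, whose origin is the TCP and whose axes are the tool frame's). Camera axes: x right, y down, z forward; pixel columns grow to the right and rows downward; lengths in m; the calibration is good to about 2 mm. A picture is of the moment at which its call begins: read the wrist's pose just before it. camera_params takes no time and is no camera call.
- bot.hand_in(): hands the job in, once; it reports no verdict.
Trained networks look in the newest picture that a camera, given by its name, has taken for a name from the list of things; names that differ only in an ending like _2 or _b are one class to them, and where a whole thing is asked for, a point or a joint stands for the part that bears it (a point fixed in the world has none). Each returns a list of dicts, best first, with "score" (0 to 1); they miss things now and then, are a little off and sometimes report something else, mostly with a low value. They report only what shows in the picture. A call takes as long as a camera call. They do not tell look-alikes from the thing itself.
- bot.search_frame(camera, target): "extent" ([left, top, right, bottom] in pixels, round what is visible of it).
- bot.cut_out(camera, target): "pixels" (384x512 bool, what is visible of it) and "extent" ([left, top, right, bottom] in pixels, round what is visible of it).
- bot.place_of(camera, target): "xy" ([column, row] in pixels: a listed point, or the origin of a listed thing).
The state is a dict: "t": time; "q": joint angles; "joint_vel": joint speeds; "joint_torque": joint torques, N m; "eef_pos": TCP position; "tool_rot": TCP orientation; "contact_force": force on the tool from outside, world axes, zero at the start; "torque": the same for the moment, N m; "gripper_width": opening from 0.0 (shut) to 1.0 (fully open).
Only numpy, scipy, OpenCV 4.12 (cv2) and the standard library are available. Lean on these libraries where they do the work, as an engineer would, in place of code of your own. Each camera call takes 0.05 s, during which the arm holds its last target. There are 200 camera calls.

## Working session

There is one attempt and no reset: what is moved stays moved. The work goes in short steps, Python scripts to look and compute and a shell command to move; the robot and the scene stay as the last step left them, time stands still between calls to the robot, and variables do not carry over. Pictures are saved under pics/ and viewed, about 12 in all and at most 16, crops included, and the job is handed in when it is done.

```bash
mkdir -p pics; cat > h.py <<'E'
import numpy as np, cv2
from station import bot
from scipy.spatial.transform import Rotation as Rn
def Rq(q): return Rn.from_quat([q[1],q[2],q[3],q[0]]).as_matrix()
def pose():
    o=bot.get_obs(); return np.array(o['eef_pos']),Rq(o['tool_rot'])
def ray(cam,uv,tp=None):
    c=bot.camera_params(cam);K=np.array(c['K']);d=(np.array(uv,float)-K[:2,2])/[K[0,0],K[1,1]]
    s=d.copy()
    for _ in range(20): s=d/(1+c['k1']*(s@s))
    v=np.array([*s,1])
    if cam=='wrist':
        p,R=tp or pose();H=np.array(c['hand_eye']);return p+R@H[:3,3],R@H[:3,:3]@v
    R=np.array(c['R']);return -R.T@np.array(c['t']),R.T@v
def at(cam,uv,z,tp=None):
    o,d=ray(cam,uv,tp);return o+d*(z-o[2])/d[2]
def proj(cam,X,tp=None):
    c=bot.camera_params(cam);K=np.array(c['K'])
    if cam=='wrist':
        p,R=tp or pose();H=np.array(c['hand_eye']);x=H[:3,:3].T@(R.T@(np.array(X)-p)-H[:3,3])
    else: x=np.array(c['R'])@X+np.array(c['t'])
    s=x[:2]/x[2];s=s*(1+c['k1']*(s@s));return s*[K[0,0],K[1,1]]+K[:2,2]
def tool(dw):  # world shift -> tool axes
    return np.round(pose()[1].T@np.array(dw),4)
E
python3 - <<'E'
from h import *
for c in('top','scene'):
    cv2.imwrite(f'pics/{c}0.png',bot.read_camera(c))
    p=bot.camera_params(c);print(c,-np.array(p['R']).T@p['t'],p['K'][0])
    if c=='top':
        for n,z in [('slide',0),('deck',.032),('post_top',.082),('pointer',.032),('scanner',0),('warmer',0),('capture_top',.02),('tray_floor',.005),('target',.04),('dish1',.007),('spray',0),('tipbox',0),('jar',0)]:
            for r in bot.place_of(c,n):print(n,round(r['score'],2),np.round(r['xy']),np.round(at(c,r['xy'],z),3))
o=bot.get_obs();print(o);print(pose()[1]);print(bot.camera_params('wrist'))
E
```

```text
top [ 0.48335606 -0.01258296  1.1304576 ] [383.3694007    0.         254.58396908]
slide 0.6 [270. 185.] [ 0.609 -0.039  0.   ]
deck 0.75 [267. 187.] [ 0.601 -0.032  0.032]
post_top 0.82 [270. 181.] [ 0.613 -0.039  0.082]
pointer 0.78 [269. 206.] [ 0.546 -0.038  0.032]
scanner 0.86 [299. 145.] [ 0.732 -0.126  0.   ]
scanner 0.64 [268. 188.] [ 0.601 -0.034  0.   ]
warmer 0.95 [239. 139.] [0.746 0.056 0.   ]
capture_top 0.42 [149. 239.] [0.444 0.309 0.02 ]
tray_floor 0.62 [362. 243.] [ 0.444 -0.314  0.005]
target 0.72 [251. 183.] [0.611 0.015 0.04 ]
dish1 0.7 [256. 245.] [ 0.431 -0.003  0.007]
dish1 0.68 [297. 183.] [ 0.616 -0.119  0.007]
dish1 0.52 [285. 271.] [ 0.358 -0.088  0.007]
dish1 0.48 [287. 242.] [ 0.443 -0.092  0.007]
dish1 0.43 [227. 241.] [0.443 0.083 0.007]
spray 0.6 [113. 190.] [0.587 0.433 0.   ]
tipbox 0.92 [424. 218.] [ 0.522 -0.5    0.   ]
jar 0.95 [403. 164.] [ 0.682 -0.439  0.   ]
scene [1.47120716 0.14951583 0.79720748] [410.04192959   0.         250.20789899]
{'t': 0.75, 'q': array([-1.38810003,  0.47695822,  0.02243442,  1.55541288, -0.01151442,
        1.109283
[... 602 characters left out ...]
699}
[[ 9.57996384e-01  2.50676363e-06  2.86780278e-01]
 [-2.86780277e-01  6.80779548e-05  9.57996382e-01]
 [-1.71219443e-05 -9.99999998e-01  6.59373250e-05]]
{'K': array([[331.02932803,   0.        , 256.69714455],
       [  0.        , 331.02932803, 194.3134756 ],
       [  0.        ,   0.        ,   1.        ]]), 'k1': -0.0989918801210702, 'hand_eye': array([[ 1.66604056e-03,  9.52920039e-01,  3.03217122e-01,
        -7.77731985e-02],
       [ 1.48391021e-03, -3.03219565e-01,  9.52919563e-01,
        -1.44034038e-01],
       [ 9.99997511e-01, -1.13765566e-03, -1.91922387e-03,
        -2.75752548e-04],
       [ 0.00000000e+00,  0.00000000e+00,  0.00000000e+00,
         1.00000000e+00]])}
```

```bash
python3 - <<'E'
import cv2
a=cv2.imread('pics/top0.png');cv2.imwrite('pics/top0z.png',cv2.resize(a[110:310,90:450],None,fx=2.2,fy=2.2,interpolation=cv2.INTER_CUBIC))
E
```

```text
(no output)
```

View pics/top0z.png

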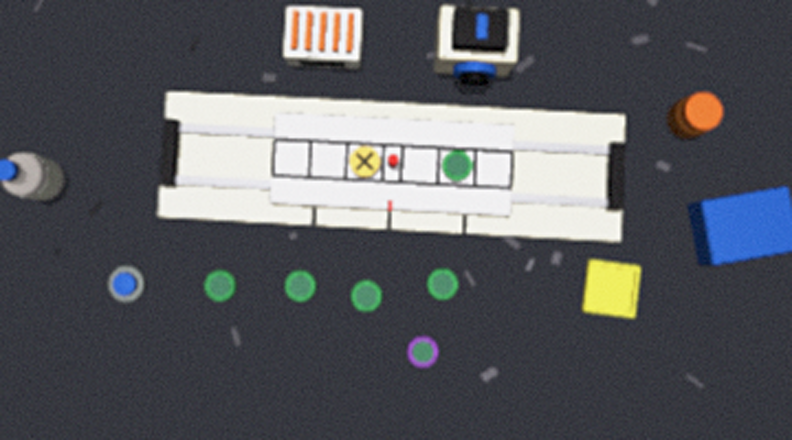

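View pics/scene0.png

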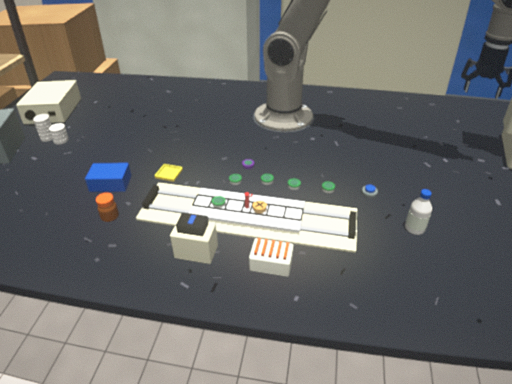

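The top view shows the scanner at the right station (−y), the warmer at the left, and the button at the left with the tray at the right. The target is in pocket +36 (zoom 365,161) and dish0 in pocket −84 (457,165). Four green dishes lie on the bench at zoom (220,286), (300,286), (367,296) and (443,284). The purple-ringed look-alike is at (423,352).

```bash
cat >> h.py <<'E'
def blobs(im,lo,hi,amin=25):
    m=cv2.inRange(cv2.cvtColor(im,cv2.COLOR_BGR2HSV),lo,hi);n,l,s,c=cv2.connectedComponentsWithStats(m)
    return [(c[i],s[i,4]) for i in range(1,n) if s[i,4]>=amin]
def Ts(p,X):  # slide frame -> world xy
    c,s=np.cos(p[2]),np.sin(p[2]);X=np.atleast_2d(X);return np.c_[p[0]+c*X[:,0]-s*X[:,1],p[1]+s*X[:,0]+c*X[:,1]]
def toS(p,w): return np.array([[np.cos(p[2]),np.sin(p[2])],[-np.sin(p[2]),np.cos(p[2])]])@(np.array(w)[:2]-p[:2])
def fitgrid(im,cam='top',p0=(.602,-.036,-.03),carr=0.):
    from scipy.optimize import minimize
    g=cv2.GaussianBlur(cv2.cvtColor(im,cv2.COLOR_BGR2GRAY),(0,0),.8).astype(np.float32)
    P=[]
    for c in (-132,-84,-36,36,84,132):
        t=np.linspace(-24,24,17)
        for s in(-24,24): P+=[(s,c+u) for u in t]+[(u,c+s) for u in t]
    P=np.array(P)/1000.+[0,carr]
    def f(p):
        w=Ts(p,P);px=np.array([proj(cam,[*a,.036]) for a in w]).astype(np.float32)
        return float(cv2.remap(g,px[:,:1],px[:,1:],cv2.INTER_LINEAR).mean())
    b=None
    for dx in(-.004,.004):
        for dy in(-.004,.004):
            S=np.array(p0)+np.array([[dx,dy,0],[dx+.004,dy,0],[dx,dy+.004,0],[dx,dy,.02]])
            r=minimize(f,S[0],method='Nelder-Mead',options=dict(initial_simplex=S,maxfev=150))
            if b is None or r.fun<b.fun:b=r
    return b.x,b.fun
E
python3 - <<'E'
from h import *
im=cv2.imread('pics/top0.png')
p,f=fitgrid(im);print('slide',np.round(p,4),f)
np.save('slide.npy',p)
def rep(n,bl,z):
    for c,a in bl:
        w=at('top',c,z);print(n,np.round(c,1),a,np.round(w[:2],4),'S',np.round(toS(p,w)*1000,1))
rep('green',blobs(im,(45,80,60),(85,255,255),20),.014)
rep('yellow',blobs(im,(20,90,100),(33,255,255),20),.01)
rep('purp',blobs(im,(130,60,60),(160,255,255),20),.014)
rep('blue',blobs(im,(105,120,80),(125,255,255),20),.02)
rep('red',blobs(im,(0,120,80),(8,255,255),3)+blobs(im,(172,120,80),(180,255,255),3),.082)
w=Ts(p,[0,0])[0]
P,R=pose();print('now',toS(p,P),'turn',np.degrees(np.arctan2(R[1,2],R[0,2])-p[2]))
E
```

```text
Traceback (most recent call last):
  File "h.py", line 46, in fitgrid
    r=minimize(f,S[0],method='Nelder-Mead',options=dict(initial_simplex=S,maxfev=150))
  File "h.py", line 40, in f
    w=Ts(p,P);px=np.array([proj(cam,[*a,.036]) for a in w]).astype(np.float32)
                           ~~~~^^^^^^^^^^^^^^^
  File "h.py", line 18, in proj
    c=bot.camera_params(cam);K=np.array(c['K'])
ValueError: time passes only in moves, steps and waits
```

```bash
sed -i 's/bot.camera_params(cam)/cp(cam)/; s/^def Rq/import functools\ncp=functools.lru_cache(None)(lambda n:bot.camera_params(n))\ndef Rq/' h.py
cat > m.py <<'E'
from h import *
im=cv2.imread('pics/top0.png')
p,f=fitgrid(im);print('slide',np.round(p,4),f)
np.save('slide.npy',p)
def rep(n,bl,z):
    for c,a in bl:
        w=at('top',c,z);print(n,np.round(c,1),a,np.round(w[:2],4),'S',np.round(toS(p,w)*1000,1))
rep('green',blobs(im,(45,80,60),(85,255,255),20),.014)
rep('yellow',blobs(im,(20,90,100),(33,255,255),20),.01)
rep('purp',blobs(im,(130,60,60),(160,255,255),20),.014)
rep('blue',blobs(im,(105,120,80),(125,255,255),20),.02)
rep('red',blobs(im,(0,120,80),(8,255,255),3)+blobs(im,(172,120,80),(180,255,255),3),.082)
P,R=pose();print('now',toS(p,P),'turn',np.degrees(np.arctan2(R[1,2],R[0,2])-p[2]))
E
python3 m.py
```

```text
slide [ 0.6092 -0.0335 -0.0351] 159.15533447265625
green [297.4 184.7] 139 [ 0.6109 -0.1205] S [  4.7 -86.9]
green [290.7 238.7] 180 [ 0.4531 -0.1029] S [-153.6  -74.8]
green [189.5 239.3] 181 [0.4449 0.1912] S [-172.1  218.9]
green [226.  239.5] 183 [0.4469 0.0847] S [-166.4  112.4]
green [256.1 244.1] 181 [ 0.4355 -0.0029] S [-174.7   24.5]
green [281.6 269.5] 53 [ 0.3637 -0.0779] S [-243.8  -53. ]
yellow [255.4 183.1] 143 [0.6136 0.0026] S [ 3.1 36.3]
yellow [367.7 240.8] 628 [ 0.4506 -0.3285] S [-148.2 -300.4]
purp [281.8 269.4] 123 [ 0.3642 -0.0787] S [-243.3  -53.7]
blue [308.5 121.6] 71 [ 0.7988 -0.1511] S [ 193.6 -110.8]
blue [304.9 140.4] 87 [ 0.7417 -0.1408] S [ 136.1 -102.5]
blue [ 91.7 186.8] 85 [0.5931 0.4896] S [-34.5 522.3]
blue [430.5 212.1] 1295 [ 0.5372 -0.5131] S [ -55.1 -481.8]
blue [146.2 238.5] 85 [0.4443 0.3178] S [-177.2  345.4]
red [404.5 152.5] 4 [ 0.6997 -0.4134] S [ 103.8 -376.5]
red [418. 159.] 3 [ 0.6823 -0.4518] S [  87.7 -415.4]
red [268.4 182.6] 14 [ 0.6074 -0.0339] S [-1.8 -0.4]
red [267.  203.5] 4 [ 0.5497 -0.0312] S [-59.6   0.2]
now [-0.43929369  0.66519769] turn 75.3463015700577
```

```bash
python3 -m crank '[{"linear":[0.30,0.03,-0.256],"dr":[0,70,0],"hand":1},{"linear":[0.30,0.03,-0.256],"dr":[0,70,0],"hand":1},{"linear":[0.30,0.03,-0.256],"dr":[0,70,0],"hand":1},{"linear":[0.30,0.03,-0.256],"dr":[0,70,0],"hand":1},{"linear":[0.30,0.03,-0.256],"dr":[0,70,0],"hand":1},{"linear":[0.30,0.03,-0.256],"dr":[0,70,0],"hand":1},{"linear":[0.30,0.03,-0.256],"dr":[0,70,0],"hand":1},{"linear":[0.30,0.03,-0.256],"dr":[0,70,0],"hand":1},{"linear":[0.30,0.03,-0.256],"dr":[0,70,0],"hand":1},{"linear":[0.30,0.03,-0.256],"dr":[0,70,0],"hand":1}]'
cat > g.py <<'E'
import sys
from h import *
p=np.load('slide.npy');P,R=pose()
yaw=np.degrees(np.arctan2(R[1,2],R[0,2])-p[2])
print('tcp S mm',np.round(toS(p,P)*1000,1),'z',round(P[2]*1000,1),'turn',round(yaw,2),'tilt',np.round(np.degrees(R[2,[0,2]]),2),'w',bot.get_obs()['gripper_width'])
if len(sys.argv)>3:
    g=Ts(p,[float(sys.argv[1])/1000,float(sys.argv[2])/1000])[0]
    print('go',tool([*(g-P[:2]),float(sys.argv[3])/1000-P[2]]))
E
python3 g.py 0 36 200
```

```text
t: 1.58
eef_pos: [0.4102, 0.3101, 0.2014]
tool_rot: [-0.511, 0.511, -0.488, 0.489]
contact_force: [-0.2, -0.2, 0.7]
gripper_width: 1.001
tcp S mm [-211.   336.5] z 201.4 turn 4.66 tilt [0.07 0.05] w 1.0008455850527054
go [0.3166 0.002  0.1859]
```

```bash
python3 -m crank '[{"linear":[0.3166,0.022,0.1859],"dr":[0,4.66,0],"hand":1},{"linear":[0.3166,0.022,0.1859],"dr":[0,4.66,0],"hand":1},{"linear":[0.3166,0.022,0.1859],"dr":[0,4.66,0],"hand":1},{"linear":[0.3166,0.022,0.1859],"dr":[0,4.66,0],"hand":1},{"linear":[0.3166,0.022,0.1859],"dr":[0,4.66,0],"hand":1},{"linear":[0.3166,0.022,0.1859],"dr":[0,4.66,0],"hand":1},{"linear":[0.3166,0.022,0.1859],"dr":[0,4.66,0],"hand":1},{"linear":[0.3166,0.022,0.1859],"dr":[0,4.66,0],"hand":1},{"linear":[0.3166,0.022,0.1859],"dr":[0,4.66,0],"hand":1},{"linear":[0.3166,0.022,0.1859],"dr":[0,4.66,0],"hand":1}]'
python3 g.py 0 36 100; python3 - <<'E'
from h import *
tp=pose();im=bot.read_camera('wrist');cv2.imwrite('pics/w1.png',im);p=np.load('slide.npy')
for n,z in(('target',.04),('dish0',.039),('post_top',.082),('deck',.032)):
    for r in bot.place_of('wrist',n):print(n,round(r['score'],2),np.round(toS(p,at('wrist',r['xy'],z,tp))*1000,1))
for c,a in blobs(im,(20,90,100),(33,255,255),100):print('yel',a,np.round(toS(p,at('wrist',c,.048,tp))*1000,1))
for c,a in blobs(im,(45,80,60),(85,255,255),100):print('grn',a,np.round(toS(p,at('wrist',c,.046,tp))*1000,1))
E
```

```text
t: 2.42
eef_pos: [0.6143, 0.0014, 0.1797]
tool_rot: [-0.491, 0.492, -0.506, 0.51]
contact_force: [0.5, -0.8, 0.7]
gripper_width: 1.001
tcp S mm [ 3.9 35.1] z 179.7 turn 0.14 tilt [0.27 0.18] w 1.0012858891370655
go [-0.0013  0.0797 -0.0041]
target 0.78 [-1.  34.7]
dish0 0.89 [-149.7  112. ]
dish0 0.89 [-160.5   34.4]
dish0 0.88 [-137.7  -54.8]
dish0 0.81 [-217.5  -34.6]
dish0 0.62 [ -0.4 -86.5]
post_top 0.61 [-2.2 -0.4]
deck 0.83 [-1.9 -2. ]
yel 339 [ 3.7 49.4]
grn 1469 [-149.3  114.5]
grn 1173 [-157.2   35.7]
grn 353 [-220.3  -34.9]
grn 798 [-140.3  -51. ]
grn 575 [ -0.7 -81.5]
```

View pics/w1.png

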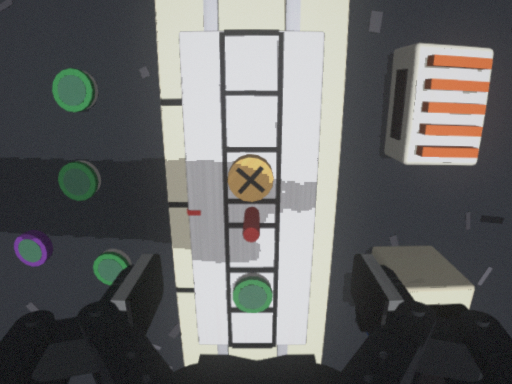

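The wrist view shows the target at pixel (250,180), in pocket +36, the post at (251,225) and dish0 at (252,295). These agree with the top view within 2 mm.

```bash
python3 -m crank '[{"linear":[-0.0004,0.04,-0.0049],"dr":[0,0,0],"hand":1},{"linear":[-0.0004,0.08,-0.0049],"dr":[0,0,0],"hand":1},{"linear":[-0.0004,0.11,-0.0049],"dr":[0,0,0],"hand":1},{"linear":[-0.0004,0.125,-0.0049],"dr":[0,0,0],"hand":1},{"linear":[-0.0004,0.135,-0.0049],"dr":[0,0,0],"hand":1},{"linear":[-0.0004,0.1435,-0.0049],"dr":[0,0,0],"hand":1},{"linear":[-0.0004,0.1435,-0.0049],"dr":[0,0,0],"hand":1},{"linear":[-0.0004,0.1435,-0.0049],"dr":[0,0,0],"hand":1}]' 30
python3 g.py -1 35.5 36
```

```text
t: 3.33
eef_pos: [0.6071, 0.0112, 0.0365]
tool_rot: [-0.495, 0.494, -0.505, 0.506]
contact_force: [-0.1, -0.7, 0.2]
gripper_width: 1.0
tcp S mm [-3.6 44.6] z 36.5 turn 0.73 tilt [-0.02  0.06] w 1.0003468700543894
go [0.0092 0.0005 0.0025]
```

```bash
python3 -m crank '[{"linear":[0.0092,0.0005,0.0025],"dr":[0,0.7,0],"hand":1},{"linear":[0.0092,0.0005,0.0025],"dr":[0,0.7,0],"hand":1},{"linear":[0.0092,0.0005,0.0025],"dr":[0,0.7,0],"hand":1},{"linear":[0.0092,0.0005,0.0025],"dr":[0,0.7,0],"hand":1}]' 30
python3 g.py -1 35.5 36
```

```text
t: 3.67
eef_pos: [0.6094, 0.001, 0.036]
tool_rot: [-0.491, 0.491, -0.509, 0.509]
contact_force: [-0.4, 1.0, -0.1]
gripper_width: 0.998
tcp S mm [-1.  34.6] z 36.0 turn -0.05 tilt [-0.01  0.06] w 0.9975380925283648
go [-0.0009 -0.      0.    ]
```

Close, then lift.

```bash
python3 -m crank '[{"linear":[-0.0009,0,0],"dr":[0,0,0],"hand":0},{"linear":[-0.0009,0,0],"dr":[0,0,0],"hand":-0.5},{"linear":[-0.0009,0,0],"dr":[0,0,0],"hand":-1},{"linear":[-0.0009,0,0],"dr":[0,0,0],"hand":-1},{"linear":[-0.0009,0,0],"dr":[0,0,0],"hand":-1},{"linear":[-0.0009,0,0],"dr":[0,0,0],"hand":-1},{"linear":[-0.0009,0,0],"dr":[0,0,0],"hand":-1},{"linear":[-0.0009,0,0],"dr":[0,0,0],"hand":-1}]' 40
python3 -m crank '[{"linear":[0,-0.01,0],"dr":[0,0,0],"hand":-1},{"linear":[0,-0.04,0],"dr":[0,0,0],"hand":-1},{"linear":[0,-0.08,0],"dr":[0,0,0],"hand":-1},{"linear":[0,-0.08,0],"dr":[0,0,0],"hand":-1},{"linear":[0,-0.08,0],"dr":[0,0,0],"hand":-1},{"linear":[0,-0.08,0],"dr":[0,0,0],"hand":-1}]'
python3 g.py -148.5 -299.5 60; python3 - <<'E'
from h import *
im=bot.read_camera('top')
for r in bot.place_of('top','target')[:2]: print(r)
w=at('top',blobs(cv2.imread('pics/top0.png'),(20,90,100),(33,255,255),400)[0][0],.01)
print(w,toS(np.load('slide.npy'),w))
tp=pose();im=bot.read_camera('wrist');cv2.imwrite('pics/w2.png',im)
E
```

```text
t: 4.33
eef_pos: [0.609, 0.0025, 0.0356]
tool_rot: [0.491, -0.491, 0.509, -0.509]
contact_force: [-1.0, 1.4, 5.2]
gripper_width: 0.447
t: 4.83
eef_pos: [0.6087, 0.0025, 0.1153]
tool_rot: [0.491, -0.491, 0.509, -0.509]
contact_force: [-0.3, -0.7, -1.2]
gripper_width: 0.444
tcp S mm [-1.8 35.9] z 115.3 turn -0.01 tilt [-0.01 -0.  ] w 0.4441756510639294
go [ 0.3355  0.0552 -0.1466]
[ 0.45059297 -0.32854992  0.01      ] [-0.14817492 -0.30040345]
```

View pics/w2.png

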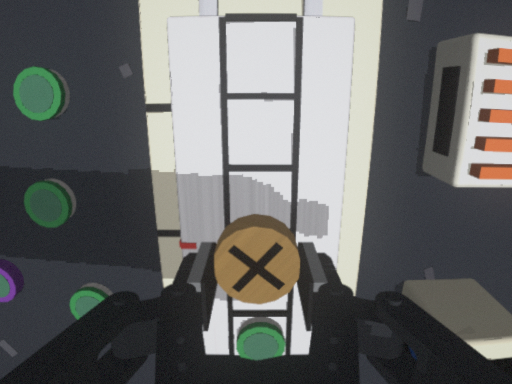

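Target is held flat at pixel (257,260). Next it goes to the tray.

```bash
python3 -m crank '[{"linear":[0.038,0,-0.016],"dr":[0,0,0],"hand":-1},{"linear":[0.076,0,-0.032],"dr":[0,0,0],"hand":-1},{"linear":[0.114,0,-0.048],"dr":[0,0,0],"hand":-1},{"linear":[0.152,0,-0.064],"dr":[0,0,0],"hand":-1},{"linear":[0.19,0,-0.08],"dr":[0,0,0],"hand":-1},{"linear":[0.228,0,-0.098],"dr":[0,0,0],"hand":-1},{"linear":[0.266,0,-0.115],"dr":[0,0,0],"hand":-1},{"linear":[0.3,0,-0.132],"dr":[0,0,0],"hand":-1},{"linear":[0.325,0,-0.142],"dr":[0,0,0],"hand":-1},{"linear":[0.336,0,-0.1464],"dr":[0,0,0],"hand":-1}]'
python3 -m crank '[{"linear":[0,0.03,0],"dr":[0,0,0],"hand":-1},{"linear":[0,0.05,0],"dr":[0,0,0],"hand":-1},{"linear":[0,0.06,0],"dr":[0,0,0],"hand":-1},{"linear":[0,0.06,0],"dr":[0,0,0],"hand":-1},{"linear":[0,0.06,0],"dr":[0,0,0],"hand":-1},{"linear":[0,0.06,0],"dr":[0,0,0],"hand":-1}]'
python3 g.py -148.2 -300.4 10.5
```

```text
t: 5.82
eef_pos: [0.4471, -0.3326, 0.1147]
tool_rot: [0.489, -0.49, 0.511, -0.51]
contact_force: [-1.0, -0.1, -1.5]
gripper_width: 0.448
t: 6.32
eef_pos: [0.4515, -0.3284, 0.056]
tool_rot: [-0.491, 0.491, -0.508, 0.509]
contact_force: [-0.2, 0.1, -1.0]
gripper_width: 0.443
tcp S mm [-147.3 -300.2] z 56.0 turn 0.02 tilt [0.03 0.05] w 0.44273403874995565
go [ 0.0002  0.0455 -0.001 ]
```

```bash
python3 -m crank '[{"linear":[0,0.025,-0.001],"dr":[0,0,0],"hand":-1},{"linear":[0,0.038,-0.001],"dr":[0,0,0],"hand":-1},{"linear":[0,0.045,-0.001],"dr":[0,0,0],"hand":-1},{"linear":[0,0.045,-0.001],"dr":[0,0,0],"hand":-1},{"linear":[0,0.045,-0.001],"dr":[0,0,0],"hand":-1},{"linear":[0,0.045,-0.001],"dr":[0,0,0],"hand":0.1},{"linear":[0,0.045,-0.001],"dr":[0,0,0],"hand":0.4},{"linear":[0,0.045,-0.001],"dr":[0,0,0],"hand":0.4},{"linear":[0,0.045,-0.001],"dr":[0,0,0],"hand":0.4}]'
python3 -m crank '[{"linear":[0,-0.03,0],"dr":[0,0,0],"hand":0.4},{"linear":[0,-0.07,0],"dr":[0,0,0],"hand":0.4},{"linear":[0,-0.11,0],"dr":[0,0,0],"hand":0.4},{"linear":[0,-0.14,0],"dr":[0,0,0],"hand":0.4},{"linear":[0,-0.14,0],"dr":[0,0,0],"hand":0.4},{"linear":[0,-0.14,0],"dr":[0,0,0],"hand":0.4}]'
cat > s.py <<'E'
import sys
from h import *
p=np.load('slide.npy');tag=sys.argv[1]
im=bot.read_camera('top');cv2.imwrite(f'pics/{tag}t.png',im)
for c,a in blobs(im,(45,80,60),(85,255,255),20):
    w=toS(p,at('top',c,.014))*1000;d=toS(p,at('top',c,.046))*1000;print('top grn',a,'bench',np.round(w,1),'deck',np.round(d,1))
for c,a in blobs(im,(14,90,80),(33,255,255),60):print('top yel',a,np.round(toS(p,at('top',c,.02))*1000,1))
if len(sys.argv)>2:
    tp=pose();im=bot.read_camera('wrist');cv2.imwrite(f'pics/{tag}w.png',im)
    for n in ('target','dish1'):
        for r in bot.place_of('wrist',n):print('w',n,round(r['score'],2),'bench',np.round(toS(p,at('wrist',r['xy'],.007,tp))*1000,1),'deck',np.round(toS(p,at('wrist',r['xy'],.039,tp))*1000,1))
E
python3 s.py a 1; python3 g.py -153.6 -74.8 90
```

```text
t: 7.07
eef_pos: [0.4501, -0.3284, 0.0108]
tool_rot: [-0.491, 0.491, -0.508, 0.509]
contact_force: [-0.7, 0.1, -0.1]
gripper_width: 0.7
t: 7.57
eef_pos: [0.451, -0.3289, 0.1524]
tool_rot: [-0.492, 0.49, -0.507, 0.51]
contact_force: [-0.4, -0.3, -0.4]
gripper_width: 0.702
top grn 139 bench [  4.7 -86.9] deck [  1.  -83.9]
top grn 180 bench [-171.9  218.8] deck [-170.6  213. ]
top grn 182 bench [-166.4  112.6] deck [-165.3  109.8]
top grn 178 bench [-153.7  -74.9] deck [-152.9  -72.3]
top grn 182 bench [-174.4   24.7] deck [-173.    24.4]
top grn 53 bench [-243.8  -53. ] deck [-240.5  -51. ]
top yel 629 [-147.9 -297.1]
w target 0.66 bench [-151.2 -303. ] deck [-151. -294.]
tcp S mm [-149.8 -299.4] z 149.0 turn 0.0 tilt [-0.07 -0.14] w 0.6958340579938948
go [-0.2246  0.0592 -0.0036]
```

View pics/aw.png

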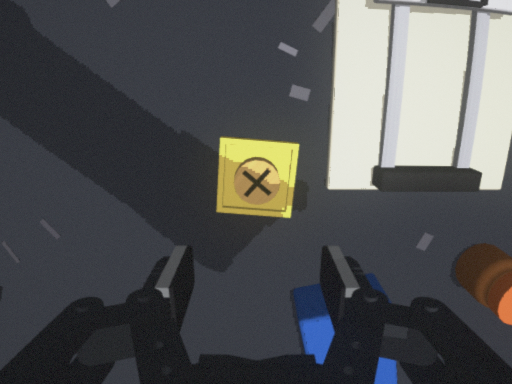

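The target lies inside the tray: cross at pixel (257,182), tray centre about (258,178). Next is dish A.

```bash
python3 -m crank '[{"linear":[-0.04,0.01,-0.001],"dr":[0,0,0],"hand":0.4},{"linear":[-0.08,0.03,-0.002],"dr":[0,0,0],"hand":0.4},{"linear":[-0.12,0.05,-0.003],"dr":[0,0,0],"hand":0.4},{"linear":[-0.16,0.065,-0.0037],"dr":[0,0,0],"hand":0.4},{"linear":[-0.195,0.08,-0.0037],"dr":[0,0,0],"hand":0.4},{"linear":[-0.215,0.09,-0.0037],"dr":[0,0,0],"hand":0.4},{"linear":[-0.2245,0.1,-0.0037],"dr":[0,0,0],"hand":0.4},{"linear":[-0.2245,0.1,-0.0037],"dr":[0,0,0],"hand":0.4},{"linear":[-0.2245,0.1,-0.0037],"dr":[0,0,0],"hand":0.4},{"linear":[-0.2245,0.1,-0.0037],"dr":[0,0,0],"hand":0.4}]'
python3 g.py -153.7 -74.9 5; python3 - <<'E'
from h import *
p=np.load('slide.npy');tp=pose();im=bot.read_camera('wrist')
for c,a in blobs(im,(45,80,60),(85,255,255),100):print(c,a,np.round(toS(p,at('wrist',c,.014,tp))*1000,1))
for r in bot.place_of('wrist','dish1'):print('w',round(r['score'],2),r['xy'],'bench',np.round(toS(p,at('wrist',r['xy'],.007,tp))*1000,1))
E
```

```text
t: 8.6
eef_pos: [0.4541, -0.1058, 0.0505]
tool_rot: [-0.49, 0.491, -0.509, 0.51]
contact_force: [0.7, -0.8, 0.3]
gripper_width: 0.7
tcp S mm [-152.5  -77.6] z 50.5 turn -0.15 tilt [0.06 0.02] w 0.6998674327615457
go [-0.0028  0.0455 -0.0013]
[211.5991911   36.44914055] 4945 [-175.4   26.2]
[ 97.57792642 183.87424749] 1495 [-245.2  -51.3]
[253.77395295 217.5097533 ] 3486 [-154.6  -72.3]
[508.08713693 261.76348548] 241 [  13.6 -105.8]
w 0.69 [104.7, 180.8] bench [-244.   -51.4]
w 0.67 [208.2, 37.7] bench [-178.1   26.7]
w 0.65 [253.6, 211.3] bench [-154.8  -71.1]
```

```bash
python3 -m crank '[{"linear":[-0.0038,0.02,-0.0016],"dr":[0,0,0],"hand":0.4},{"linear":[-0.0038,0.037,-0.0016],"dr":[0,0,0],"hand":0.4},{"linear":[-0.0038,0.046,-0.0016],"dr":[0,0,0],"hand":0.4},{"linear":[-0.0038,0.046,-0.0016],"dr":[0,0,0],"hand":0.4},{"linear":[-0.0038,0.046,-0.0016],"dr":[0,0,0],"hand":0.2},{"linear":[-0.0038,0.046,-0.0016],"dr":[0,0,0],"hand":-1},{"linear":[-0.0038,0.046,-0.0016],"dr":[0,0,0],"hand":-1},{"linear":[-0.0038,0.046,-0.0016],"dr":[0,0,0],"hand":-1},{"linear":[-0.0038,0.046,-0.0016],"dr":[0,0,0],"hand":-1},{"linear":[-0.0038,0.046,-0.0016],"dr":[0,0,0],"hand":-1}]' 40
python3 g.py
python3 -m crank '[{"linear":[0,-0.01,0],"dr":[0,0,0],"hand":-1},{"linear":[0,-0.04,0],"dr":[0,0,0],"hand":-1},{"linear":[0,-0.08,0],"dr":[0,0,0],"hand":-1},{"linear":[0,-0.1,0],"dr":[0,0,0],"hand":-1},{"linear":[0,-0.1,0],"dr":[0,0,0],"hand":-1},{"linear":[0,-0.1,0],"dr":[0,0,0],"hand":-1}]'
cat > held.py <<'E'
from h import *
p=np.load('slide.npy')
P,R=pose();im=bot.read_camera('wrist');cv2.imwrite('pics/held.png',im)
b=[(c,a) for c,a in blobs(im,(45,80,60),(85,255,255),900) if abs(c[0]-256)<60 and c[1]>200]
for c,a in b:
    d=R.T@(at('wrist',c,P[2]+.0095,(P,R))-P)*1000;print('held dish rel TCP: S y',-round(d[0],1),'S x',round(d[2],1),'area',a,np.round(c))
E
python3 held.py; python3 g.py 0 -36 60
```

```text
t: 9.53
eef_pos: [0.4531, -0.1006, 0.0053]
tool_rot: [-0.491, 0.491, -0.508, 0.509]
contact_force: [-1.4, -1.4, 7.5]
gripper_width: 0.442
tcp S mm [-153.6  -72.5] z 5.3 turn -0.05 tilt [0.02 0.1 ] w 0.44229668346266704
t: 10.03
eef_pos: [0.4537, -0.0996, 0.1061]
tool_rot: [-0.492, 0.49, -0.508, 0.509]
contact_force: [-0.1, -0.4, -0.1]
gripper_width: 0.443
held dish rel TCP: S y 1.4 S x -0.5 area 5346 [257. 263.]
tcp S mm [-154.   -71.4] z 105.0 turn 0.03 tilt [-0.04  0.08] w 0.4390845616438294
go [-0.0353  0.0452  0.154 ]
```

```bash
python3 - <<'E'
from h import *
P,R=pose()
im=cv2.imread('pics/w2.png')
m=cv2.inRange(cv2.cvtColor(im,cv2.COLOR_BGR2HSV),(10,110,60),(30,255,255))
print(cv2.connectedComponentsWithStats(m)[2:][0][:4])
for c,a in blobs(im,(10,110,60),(30,255,255),900):
    for z in(.0125,.004): print('tgt',c,a,R.T@(at('wrist',c,P[2]+z,(P,R))-P)*1000)
P2,R2=pose();tp=(P2,R2)
# known things now: pocket/post from wrist
im=bot.read_camera('wrist')
p=np.load('slide.npy')
for n,z in(('post_top',.082),('pointer',.032),('capture_top',.02)):
    for r in bot.place_of('wrist',n)[:1]:print(n,round(r['score'],2),r['xy'],toS(p,at('wrist',r['xy'],z,tp))*1000)
# held lid outer circle
m=cv2.inRange(cv2.cvtColor(im,cv2.COLOR_BGR2HSV),(45,80,60),(85,255,255));n,l,s,c=cv2.connectedComponentsWithStats(m)
for i in range(1,n):
    if s[i,4]>900:print(s[i],c[i])
E
```

```text
[[     0      0    512    384 191213]
 [   495     49     17     15    182]
 [   489     50      5      3      7]
 [   495     50      1      2      2]]
tgt [256.22939919 263.56043695] 4211 [ -2.61911629 -12.49923135  -0.69696883]
tgt [256.22939919 263.56043695] 4211 [ 2.2020019  -4.00244862 -0.71634415]
pointer 0.93 [401.6, 100.3] [-60.35477213   0.45499765]
[ 195   27   61   63 2932] [224.99931787  58.06241473]
[117 155  35  35 926] [133.69978402 171.8012959 ]
[ 451  199   52   53 1936] [476.8481405  225.60692149]
[ 215  223   84   80 5343] [256.56803294 262.72262774]
```

View pics/held.png

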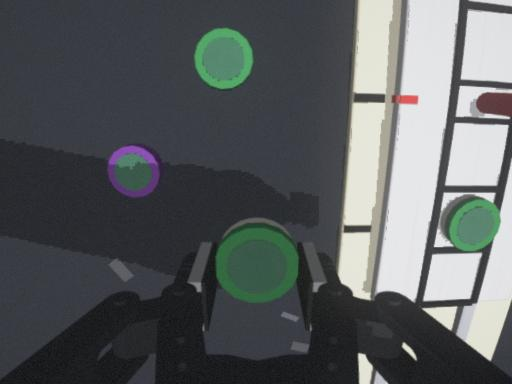

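```bash
python3 -m crank '[{"linear":[-0.008,0,0.035],"dr":[0,0,0],"hand":-1},{"linear":[-0.016,0,0.07],"dr":[0,0,0],"hand":-1},{"linear":[-0.024,0,0.105],"dr":[0,0,0],"hand":-1},{"linear":[-0.032,0,0.135],"dr":[0,0,0],"hand":-1},{"linear":[-0.0349,0.01,0.154],"dr":[0,0,0],"hand":-1},{"linear":[-0.0349,0.03,0.154],"dr":[0,0,0],"hand":-1},{"linear":[-0.0349,0.05,0.154],"dr":[0,0,0],"hand":-1},{"linear":[-0.0349,0.055,0.154],"dr":[0,0,0],"hand":-1},{"linear":[-0.0349,0.055,0.154],"dr":[0,0,0],"hand":-1},{"linear":[-0.0349,0.055,0.154],"dr":[0,0,0],"hand":-1}]'
python3 g.py 0 -36.5 38; python3 - <<'E'
from h import *
p=np.load('slide.npy');tp=pose();im=bot.read_camera('wrist');cv2.imwrite('pics/pre1.png',im)
for n,z in(('post_top',.082),('pointer',.032),('dish1',.039)):
    for r in bot.place_of('wrist',n):print(n,round(r['score'],2),np.round(r['xy']),toS(p,at('wrist',r['xy'],z,tp))*1000)
P,R=tp
for c,a in blobs(im,(45,80,60),(85,255,255),300):print(c,a,toS(p,at('wrist',c,.046,tp))*1000,'held',toS(p,at('wrist',c,P[2]+.009,tp))*1000)
E
```

```text
t: 11.12
eef_pos: [0.6072, -0.0709, 0.0491]
tool_rot: [0.491, -0.491, 0.509, -0.509]
contact_force: [0.2, 0.4, 0.6]
gripper_width: 0.445
tcp S mm [ -0.7 -37.4] z 49.1 turn -0.05 tilt [ 0.02 -0.07] w 0.44461852873026647
go [-0.0009  0.0111  0.0007]
post_top 0.7 [254. 204.] [-1.94342089  0.74415197]
pointer 0.93 [137. 170.] [-61.7251734    1.73010545]
dish1 0.81 [257. 260.] [ -1.0181182 -45.4110675]
dish1 0.66 [259. 173.] [0.23416347 1.41893314]
[257.16280958 291.68060631] 7389 [ -0.96474268 -60.23900364] held [ -0.95235128 -52.03267968]
```

View pics/pre1.png

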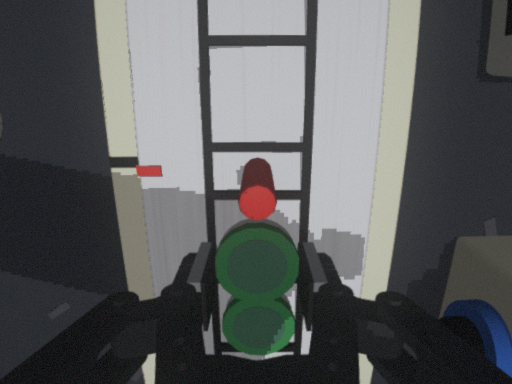

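```bash
python3 -m crank '[{"linear":[-0.0017,0,0.0007],"dr":[0,0,0],"hand":-1},{"linear":[-0.0017,0.005,0.0007],"dr":[0,0,0],"hand":-1},{"linear":[-0.0017,0.01,0.0007],"dr":[0,0,0],"hand":-1},{"linear":[-0.0017,0.011,0.0007],"dr":[0,0,0],"hand":-1},{"linear":[-0.0017,0.011,0.0007],"dr":[0,0,0],"hand":-1},{"linear":[-0.0017,0.011,0.0007],"dr":[0,0,0],"hand":-1}]'
python3 g.py
```

```text
t: 11.82
eef_pos: [0.6083, -0.0689, 0.038]
tool_rot: [0.491, -0.491, 0.509, -0.509]
contact_force: [-0.8, -0.4, -1.3]
gripper_width: 0.441
tcp S mm [  0.3 -35.3] z 38.0 turn -0.01 tilt [ 0.01 -0.03] w 0.44081290068514856
```

```bash
python3 -m crank '[{"linear":[0,0,0],"dr":[0,0,0],"hand":0},{"linear":[0,0,0],"dr":[0,0,0],"hand":0.4},{"linear":[0,0,0],"dr":[0,0,0],"hand":0.4},{"linear":[0,-0.015,0],"dr":[0,0,0],"hand":0.4},{"linear":[0,-0.055,0],"dr":[0,0,0],"hand":0.4},{"linear":[0,-0.08,0],"dr":[0,0,0],"hand":0.4},{"linear":[0,-0.08,0],"dr":[0,0,0],"hand":0.4},{"linear":[0,-0.08,0],"dr":[0,0,0],"hand":0.4}]'
python3 s.py b; python3 g.py -174.4 24 50
```

```text
t: 12.48
eef_pos: [0.6097, -0.0689, 0.12]
tool_rot: [-0.492, 0.49, -0.508, 0.51]
contact_force: [-0.5, -0.6, -0.4]
gripper_width: 0.7
top grn 180 bench [-172.2  218.9] deck [-170.9  213.1]
top grn 184 bench [-166.2  112.5] deck [-165.1  109.8]
top yel 633 [-148.  -297.3]
tcp S mm [  0.6 -35.1] z 118.6 turn -0.0 tilt [-0.02  0.05] w 0.7015552637330702
go [-0.0591  0.0684 -0.175 ]
```

```bash
python3 -m crank '[{"linear":[-0.01,0,-0.035],"dr":[0,0,0],"hand":0.4},{"linear":[-0.025,0,-0.07],"dr":[0,0,0],"hand":0.4},{"linear":[-0.04,0,-0.105],"dr":[0,0,0],"hand":0.4},{"linear":[-0.05,0.02,-0.14],"dr":[0,0,0],"hand":0.4},{"linear":[-0.0603,0.045,-0.165],"dr":[0,0,0],"hand":0.4},{"linear":[-0.0603,0.06,-0.175],"dr":[0,0,0],"hand":0.4},{"linear":[-0.0603,0.0684,-0.175],"dr":[0,0,0],"hand":0.4},{"linear":[-0.0603,0.0684,-0.175],"dr":[0,0,0],"hand":0.4},{"linear":[-0.0603,0.0684,-0.175],"dr":[0,0,0],"hand":0.4}]'
python3 g.py -174.6 25.2 5; cat > w.py <<'E'
from h import *
p=np.load('slide.npy');tp=pose();im=bot.read_camera('wrist')
for c,a in blobs(im,(45,80,60),(85,255,255),300):print(np.round(c),a,'bench',np.round(toS(p,at('wrist',c,.014,tp))*1000,1),'deck',np.round(toS(p,at('wrist',c,.046,tp))*1000,1))
for r in bot.place_of('wrist','pointer')[:1]:print('pointer',np.round(toS(p,at('wrist',r['xy'],.032,tp))*1000,1))
E
python3 w.py
```

```text
t: 13.28
eef_pos: [0.4368, -0.0028, 0.0497]
tool_rot: [-0.491, 0.491, -0.509, 0.509]
contact_force: [-0.1, -0.1, 1.0]
gripper_width: 0.699
tcp S mm [-173.4   24.6] z 49.7 turn -0.04 tilt [0.04 0.01] w 0.6990874664724694
go [-0.0006  0.0447 -0.0012]
[269.  64.] 4943 bench [-167.3  114.7] deck [-168.5  112.4]
[254. 222.] 3479 bench [-175.6   27.1] deck [-175.3   40.5]
pointer [-61.2   1.6]
```

```bash
python3 -m crank '[{"linear":[-0.0008,0.02,-0.0012],"dr":[0,0,0],"hand":0.4},{"linear":[-0.0008,0.037,-0.0012],"dr":[0,0,0],"hand":0.4},{"linear":[-0.0008,0.0445,-0.0012],"dr":[0,0,0],"hand":0.4},{"linear":[-0.0008,0.0445,-0.0012],"dr":[0,0,0],"hand":0.4},{"linear":[-0.0008,0.0445,-0.0012],"dr":[0,0,0],"hand":0.2},{"linear":[-0.0008,0.0445,-0.0012],"dr":[0,0,0],"hand":-1},{"linear":[-0.0008,0.0445,-0.0012],"dr":[0,0,0],"hand":-1},{"linear":[-0.0008,0.0445,-0.0012],"dr":[0,0,0],"hand":-1},{"linear":[-0.0008,0.0445,-0.0012],"dr":[0,0,0],"hand":-1},{"linear":[-0.0008,0.0445,-0.0012],"dr":[0,0,0],"hand":-1}]' 40
python3 g.py
python3 -m crank '[{"linear":[0,-0.01,0],"dr":[0,0,0],"hand":-1},{"linear":[0,-0.04,0],"dr":[0,0,0],"hand":-1},{"linear":[0,-0.08,0],"dr":[0,0,0],"hand":-1},{"linear":[0,-0.1,0],"dr":[0,0,0],"hand":-1},{"linear":[0,-0.1,0],"dr":[0,0,0],"hand":-1},{"linear":[0,-0.1,0],"dr":[0,0,0],"hand":-1}]'
python3 held.py; python3 g.py 0 36 50
```

```text
t: 14.22
eef_pos: [0.4354, -0.0017, 0.0065]
tool_rot: [-0.492, 0.49, -0.508, 0.509]
contact_force: [-0.6, -0.8, 7.0]
gripper_width: 0.439
tcp S mm [-174.8   25.8] z 6.5 turn -0.03 tilt [-0.02  0.11] w 0.4392421193765315
t: 14.72
eef_pos: [0.4356, -0.001, 0.1072]
tool_rot: [-0.493, 0.49, -0.508, 0.509]
contact_force: [0.3, -0.5, -0.6]
gripper_width: 0.438
held dish rel TCP: S y 3.1 S x -0.5 area 5298 [257. 259.]
tcp S mm [-175.6   26.3] z 106.1 turn 0.02 tilt [-0.06  0.08] w 0.4398679003025124
go [-0.0096  0.0563  0.1755]
```

```bash
python3 -m crank '[{"linear":[-0.002,0,0.035],"dr":[0,0,0],"hand":-1},{"linear":[-0.004,0,0.07],"dr":[0,0,0],"hand":-1},{"linear":[-0.006,0,0.105],"dr":[0,0,0],"hand":-1},{"linear":[-0.008,0,0.14],"dr":[0,0,0],"hand":-1},{"linear":[-0.0089,0.01,0.165],"dr":[0,0,0],"hand":-1},{"linear":[-0.0089,0.03,0.1755],"dr":[0,0,0],"hand":-1},{"linear":[-0.0089,0.05,0.1755],"dr":[0,0,0],"hand":-1},{"linear":[-0.0089,0.056,0.1755],"dr":[0,0,0],"hand":-1},{"linear":[-0.0089,0.056,0.1755],"dr":[0,0,0],"hand":-1},{"linear":[-0.0089,0.056,0.1755],"dr":[0,0,0],"hand":-1}]'
python3 g.py 0 35.2 39; python3 held.py;python3 w.py
```

```text
t: 15.6
eef_pos: [0.6092, 0.0009, 0.0489]
tool_rot: [0.49, -0.492, 0.509, -0.508]
contact_force: [0.4, -0.2, 0.1]
gripper_width: 0.441
tcp S mm [-1.2 34.4] z 48.9 turn -0.04 tilt [ 0.02 -0.13] w 0.440959873102132
go [-0.0008  0.0099  0.0013]
held dish rel TCP: S y 2.3 S x -0.7 area 4358 [256. 261.]
[256. 261.] 4299 bench [-1.4 11.4] deck [-1.3 29.3]
pointer [-62.2  -0.8]
```

```bash
python3 -m crank '[{"linear":[-0.001,0,0.0012],"dr":[0,0,0],"hand":-1},{"linear":[-0.001,0.005,0.0012],"dr":[0,0,0],"hand":-1},{"linear":[-0.001,0.009,0.0012],"dr":[0,0,0],"hand":-1},{"linear":[-0.001,0.0098,0.0012],"dr":[0,0,0],"hand":-1},{"linear":[-0.001,0.0098,0.0012],"dr":[0,0,0],"hand":-1},{"linear":[-0.001,0.0098,0.0012],"dr":[0,0,0],"hand":-1}]'
python3 g.py 0 35.3 38.5
```

```text
t: 16.25
eef_pos: [0.6113, 0.0021, 0.0394]
tool_rot: [0.491, -0.491, 0.509, -0.509]
contact_force: [-1.4, 0.7, 0.5]
gripper_width: 0.443
tcp S mm [ 0.8 35.7] z 39.4 turn -0.01 tilt [ 0.   -0.02] w 0.442563310921764
go [ 0.0004  0.0009 -0.0008]
```

```bash
python3 -m crank '[{"linear":[0,0.0008,-0.0005],"dr":[0,0,0],"hand":-1},{"linear":[0,0.0008,-0.0005],"dr":[0,0,0],"hand":0},{"linear":[0,0.0008,-0.0005],"dr":[0,0,0],"hand":0.4},{"linear":[0,0.0008,-0.0005],"dr":[0,0,0],"hand":0.4},{"linear":[0,-0.015,0],"dr":[0,0,0],"hand":0.4},{"linear":[0,-0.055,0],"dr":[0,0,0],"hand":0.4},{"linear":[0,-0.08,0],"dr":[0,0,0],"hand":0.4},{"linear":[0,-0.08,0],"dr":[0,0,0],"hand":0.4},{"linear":[0,-0.08,0],"dr":[0,0,0],"hand":0.4}]'
python3 w.py; python3 g.py -166.6 113 50
```

```text
t: 17.0
eef_pos: [0.6127, 0.0022, 0.1213]
tool_rot: [-0.492, 0.49, -0.508, 0.509]
contact_force: [0.3, -0.7, -1.2]
gripper_width: 0.705
[36. 93.] 2056 bench [-166.9  114.8] deck [-145.5  114.6]
[254. 202.] 1163 bench [-0.2 26.4] deck [-0.  37.4]
[256. 295.] 900 bench [  1.6 -60.8] deck [  1.6 -38.7]
[254. 338.] 1489 bench [  -1.  -109.6] deck [ -0.7 -81.3]
pointer [-63.1   0.1]
tcp S mm [ 0.4 35.9] z 119.0 turn 0.0 tilt [-0.01 -0.06] w 0.6981446654306588
go [-0.0771  0.0691 -0.1669]
```

```bash
python3 -m crank '[{"linear":[-0.015,0,-0.033],"dr":[0,0,0],"hand":0.4},{"linear":[-0.03,0,-0.068],"dr":[0,0,0],"hand":0.4},{"linear":[-0.045,0,-0.103],"dr":[0,0,0],"hand":0.4},{"linear":[-0.06,0.02,-0.135],"dr":[0,0,0],"hand":0.4},{"linear":[-0.0771,0.045,-0.16],"dr":[0,0,0],"hand":0.4},{"linear":[-0.0771,0.06,-0.1669],"dr":[0,0,0],"hand":0.4},{"linear":[-0.0771,0.069,-0.1669],"dr":[0,0,0],"hand":0.4},{"linear":[-0.0771,0.069,-0.1669],"dr":[0,0,0],"hand":0.4},{"linear":[-0.0771,0.069,-0.1669],"dr":[0,0,0],"hand":0.4}]'
python3 g.py -166.6 113 6; python3 w.py
```

```text
t: 17.85
eef_pos: [0.4483, 0.0843, 0.0503]
tool_rot: [-0.491, 0.491, -0.509, 0.509]
contact_force: [0.0, -0.6, 0.5]
gripper_width: 0.705
tcp S mm [-165.   112.1] z 50.3 turn -0.08 tilt [ 0.06 -0.01] w 0.7054769902016361
go [-0.0009  0.0443 -0.0016]
[241.  30.] 4518 bench [-172.9  218.7] deck [-171.5  213.5]
[253. 222.] 3456 bench [-167.4  115. ] deck [-167.   128.2]
[504. 346.] 509 bench [19.9 11.5] deck [-13.   43.1]
```

```bash
python3 -m crank '[{"linear":[-0.0015,0.02,-0.0018],"dr":[0,0,0],"hand":0.4},{"linear":[-0.0015,0.037,-0.0018],"dr":[0,0,0],"hand":0.4},{"linear":[-0.0015,0.0445,-0.0018],"dr":[0,0,0],"hand":0.4},{"linear":[-0.0015,0.0445,-0.0018],"dr":[0,0,0],"hand":0.4},{"linear":[-0.0015,0.0445,-0.0018],"dr":[0,0,0],"hand":0.2},{"linear":[-0.0015,0.0445,-0.0018],"dr":[0,0,0],"hand":-1},{"linear":[-0.0015,0.0445,-0.0018],"dr":[0,0,0],"hand":-1},{"linear":[-0.0015,0.0445,-0.0018],"dr":[0,0,0],"hand":-1},{"linear":[-0.0015,0.0445,-0.0018],"dr":[0,0,0],"hand":-1},{"linear":[-0.0015,0.0445,-0.0018],"dr":[0,0,0],"hand":-1}]' 40
python3 g.py
python3 -m crank '[{"linear":[0,-0.01,0],"dr":[0,0,0],"hand":-1},{"linear":[0,-0.04,0],"dr":[0,0,0],"hand":-1},{"linear":[0,-0.08,0],"dr":[0,0,0],"hand":-1},{"linear":[0,-0.1,0],"dr":[0,0,0],"hand":-1},{"linear":[0,-0.1,0],"dr":[0,0,0],"hand":-1},{"linear":[0,-0.1,0],"dr":[0,0,0],"hand":-1}]'
python3 held.py; python3 g.py 0 84 50
```

```text
t: 18.78
eef_pos: [0.4465, 0.0865, 0.0072]
tool_rot: [-0.492, 0.49, -0.509, 0.509]
contact_force: [-0.9, -1.7, 6.7]
gripper_width: 0.44
tcp S mm [-166.8  114.3] z 7.2 turn -0.04 tilt [-0.04  0.1 ] w 0.43955388519435523
t: 19.28
eef_pos: [0.4466, 0.0874, 0.108]
tool_rot: [-0.493, 0.49, -0.508, 0.509]
contact_force: [-0.9, -0.6, -0.8]
gripper_width: 0.439
held dish rel TCP: S y 2.9 S x -0.5 area 5230 [257. 260.]
tcp S mm [-167.6  114.8] z 106.9 turn 0.02 tilt [-0.07  0.07] w 0.43913667338272916
go [0.0309 0.057  0.1675]
```

```bash
python3 -m crank '[{"linear":[0.008,0,0.035],"dr":[0,0,0],"hand":-1},{"linear":[0.016,0,0.07],"dr":[0,0,0],"hand":-1},{"linear":[0.024,0,0.105],"dr":[0,0,0],"hand":-1},{"linear":[0.03,0,0.14],"dr":[0,0,0],"hand":-1},{"linear":[0.0313,0.01,0.16],"dr":[0,0,0],"hand":-1},{"linear":[0.0313,0.03,0.1675],"dr":[0,0,0],"hand":-1},{"linear":[0.0313,0.05,0.1675],"dr":[0,0,0],"hand":-1},{"linear":[0.0313,0.056,0.1675],"dr":[0,0,0],"hand":-1},{"linear":[0.0313,0.056,0.1675],"dr":[0,0,0],"hand":-1},{"linear":[0.0313,0.056,0.1675],"dr":[0,0,0],"hand":-1}]'
python3 g.py 0 83.4 39.5; python3 held.py
```

```text
t: 20.17
eef_pos: [0.611, 0.0492, 0.0496]
tool_rot: [0.49, -0.492, 0.509, -0.508]
contact_force: [0.6, 0.0, -0.1]
gripper_width: 0.439
tcp S mm [-1.1 82.8] z 49.6 turn -0.02 tilt [ 0.03 -0.12] w 0.43852343067415234
go [-0.0006  0.0101  0.0011]
held dish rel TCP: S y -12.7 S x -0.1 area 7567 [258. 289.]
```

```bash
python3 -m crank '[{"linear":[-0.0004,0,0.0008],"dr":[0,0,0],"hand":-1},{"linear":[-0.0004,0.005,0.0008],"dr":[0,0,0],"hand":-1},{"linear":[-0.0004,0.009,0.0008],"dr":[0,0,0],"hand":-1},{"linear":[-0.0004,0.0101,0.0008],"dr":[0,0,0],"hand":-1},{"linear":[-0.0004,0.0101,0.0008],"dr":[0,0,0],"hand":-1},{"linear":[-0.0004,0.0101,0.0008],"dr":[0,0,0],"hand":-1}]'
python3 g.py 0 83.4 39.5
```

```text
t: 20.72
eef_pos: [0.6127, 0.0498, 0.04]
tool_rot: [0.491, -0.491, 0.509, -0.509]
contact_force: [0.3, 0.4, -0.4]
gripper_width: 0.438
tcp S mm [ 0.5 83.4] z 40.0 turn -0.01 tilt [-0.   -0.01] w 0.4384370395181804
go [ 0.      0.0005 -0.0005]
```

```bash
python3 -m crank '[{"linear":[0,0.001,-0.0005],"dr":[0,0,0],"hand":-1},{"linear":[0,0.001,-0.0005],"dr":[0,0,0],"hand":0},{"linear":[0,0.001,-0.0005],"dr":[0,0,0],"hand":0.4},{"linear":[0,0.001,-0.0005],"dr":[0,0,0],"hand":0.4},{"linear":[0,-0.015,0],"dr":[0,0,0],"hand":0.4},{"linear":[0,-0.055,0],"dr":[0,0,0],"hand":0.4},{"linear":[0,-0.08,0],"dr":[0,0,0],"hand":0.4},{"linear":[0,-0.08,0],"dr":[0,0,0],"hand":0.4},{"linear":[0,-0.08,0],"dr":[0,0,0],"hand":0.4}]'
python3 w.py; python3 s.py c; python3 g.py -172.2 218.5 50
```

```text
t: 21.47
eef_pos: [0.6139, 0.05, 0.1216]
tool_rot: [-0.492, 0.49, -0.508, 0.509]
contact_force: [-0.1, -0.2, -0.8]
gripper_width: 0.704
[22. 19.] 1690 bench [-172.3  217.8] deck [-150.3  210.6]
[254. 203.] 1174 bench [-0.2 73.2] deck [-0.  84.4]
[255. 261.] 1112 bench [ 0.3 20.3] deck [ 0.4 38.1]
[ 10. 322.] 347 bench [-246.   -52.7] deck [-214.6  -25.6]
[255. 344.] 997 bench [ -0.2 -69. ] deck [ -0.1 -39.8]
pointer [-62.    0.3]
top grn 134 bench [ 5.3 35.6] deck [ 1.5 35. ]
top grn 145 bench [  5.  -39.9] deck [  1.2 -38.3]
top grn 139 bench [  4.7 -86.9] deck [  1.  -83.9]
top grn 51 bench [-243.9  -53.3] deck [-240.6  -51.3]
top yel 636 [-147.9 -297.3]
tcp S mm [-0.4 83.6] z 118.8 turn 0.0 tilt [ 0.01 -0.12] w 0.7009776955735584
go [-0.135   0.0692 -0.1717]
```

```bash
python3 -m crank '[{"linear":[-0.024,0,-0.032],"dr":[0,0,0],"hand":0.4},{"linear":[-0.048,0,-0.064],"dr":[0,0,0],"hand":0.4},{"linear":[-0.072,0,-0.096],"dr":[0,0,0],"hand":0.4},{"linear":[-0.096,0.015,-0.128],"dr":[0,0,0],"hand":0.4},{"linear":[-0.118,0.035,-0.155],"dr":[0,0,0],"hand":0.4},{"linear":[-0.1345,0.055,-0.1717],"dr":[0,0,0],"hand":0.4},{"linear":[-0.1345,0.069,-0.1717],"dr":[0,0,0],"hand":0.4},{"linear":[-0.1345,0.069,-0.1717],"dr":[0,0,0],"hand":0.4},{"linear":[-0.1345,0.069,-0.1717],"dr":[0,0,0],"hand":0.4}]'
python3 g.py -172.2 218.2 6; python3 w.py
```

```text
t: 22.37
eef_pos: [0.4452, 0.1895, 0.0501]
tool_rot: [-0.49, 0.492, -0.509, 0.509]
contact_force: [0.5, -0.4, -0.0]
gripper_width: 0.702
tcp S mm [-171.7  217.1] z 50.1 turn -0.02 tilt [ 0.12 -0.11] w 0.7021278613303996
go [-0.0012  0.0441 -0.0004]
[255. 219.] 3491 bench [-173.   221.4] deck [-172.8  234.5]
```

```bash
python3 -m crank '[{"linear":[-0.0015,0.02,-0.001],"dr":[0,0,0],"hand":0.4},{"linear":[-0.0015,0.037,-0.001],"dr":[0,0,0],"hand":0.4},{"linear":[-0.0015,0.0445,-0.001],"dr":[0,0,0],"hand":0.4},{"linear":[-0.0015,0.0445,-0.001],"dr":[0,0,0],"hand":0.4},{"linear":[-0.0015,0.0445,-0.001],"dr":[0,0,0],"hand":0.2},{"linear":[-0.0015,0.0445,-0.001],"dr":[0,0,0],"hand":-1},{"linear":[-0.0015,0.0445,-0.001],"dr":[0,0,0],"hand":-1},{"linear":[-0.0015,0.0445,-0.001],"dr":[0,0,0],"hand":-1},{"linear":[-0.0015,0.0445,-0.001],"dr":[0,0,0],"hand":-1},{"linear":[-0.0015,0.0445,-0.001],"dr":[0,0,0],"hand":-1}]' 40
python3 g.py
python3 -m crank '[{"linear":[0,-0.01,0],"dr":[0,0,0],"hand":-1},{"linear":[0,-0.04,0],"dr":[0,0,0],"hand":-1},{"linear":[0,-0.08,0],"dr":[0,0,0],"hand":-1},{"linear":[0,-0.1,0],"dr":[0,0,0],"hand":-1},{"linear":[0,-0.1,0],"dr":[0,0,0],"hand":-1},{"linear":[0,-0.1,0],"dr":[0,0,0],"hand":-1}]'
python3 held.py; python3 g.py 0 131.5 50
```

```text
t: 23.3
eef_pos: [0.4459, 0.1917, 0.0078]
tool_rot: [-0.492, 0.49, -0.509, 0.509]
contact_force: [0.6, -1.2, 6.1]
gripper_width: 0.437
tcp S mm [-171.1  219.4] z 7.8 turn -0.05 tilt [-0.06  0.1 ] w 0.4365568798868139
t: 23.8
eef_pos: [0.4458, 0.1927, 0.1085]
tool_rot: [0.493, -0.49, 0.509, -0.509]
contact_force: [0.3, -0.3, -1.6]
gripper_width: 0.44
held dish rel TCP: S y 4.5 S x -0.5 area 5232 [257. 257.]
tcp S mm [-172.1  219.9] z 107.3 turn 0.01 tilt [-0.08  0.05] w 0.438639186523578
go [0.0885 0.0573 0.172 ]
```

```bash
python3 -m crank '[{"linear":[0.018,0,0.034],"dr":[0,0,0],"hand":-1},{"linear":[0.036,0,0.068],"dr":[0,0,0],"hand":-1},{"linear":[0.054,0,0.102],"dr":[0,0,0],"hand":-1},{"linear":[0.072,0,0.136],"dr":[0,0,0],"hand":-1},{"linear":[0.09,0.01,0.16],"dr":[0,0,0],"hand":-1},{"linear":[0.09,0.03,0.172],"dr":[0,0,0],"hand":-1},{"linear":[0.09,0.05,0.172],"dr":[0,0,0],"hand":-1},{"linear":[0.09,0.056,0.172],"dr":[0,0,0],"hand":-1},{"linear":[0.09,0.056,0.172],"dr":[0,0,0],"hand":-1},{"linear":[0.09,0.056,0.172],"dr":[0,0,0],"hand":-1}]'
python3 g.py 0 130.2 40
```

```text
t: 24.68
eef_pos: [0.6127, 0.0959, 0.05]
tool_rot: [0.491, -0.492, 0.509, -0.508]
contact_force: [-0.8, -0.2, -0.5]
gripper_width: 0.438
tcp S mm [ -1.1 129.5] z 50.0 turn 0.01 tilt [ 0.03 -0.12] w 0.4384098798947681
go [-0.0007  0.01    0.0011]
```

```bash
python3 -m crank '[{"linear":[-0.0003,0,0.0005],"dr":[0,0,0],"hand":-1},{"linear":[-0.0003,0.005,0.0005],"dr":[0,0,0],"hand":-1},{"linear":[-0.0003,0.009,0.0005],"dr":[0,0,0],"hand":-1},{"linear":[-0.0003,0.0102,0.0005],"dr":[0,0,0],"hand":-1},{"linear":[-0.0003,0.0102,0.0005],"dr":[0,0,0],"hand":-1},{"linear":[-0.0003,0.0102,0.0005],"dr":[0,0,0],"hand":-1}]'
python3 g.py 0 130 40
```

```text
t: 25.18
eef_pos: [0.614, 0.0963, 0.0403]
tool_rot: [0.491, -0.491, 0.509, -0.509]
contact_force: [-0.6, -0.1, 0.4]
gripper_width: 0.439
tcp S mm [  0.2 130. ] z 40.3 turn -0.0 tilt [-0.01 -0.01] w 0.4394472609471269
go [-0.      0.0003 -0.0002]
```

```bash
python3 -m crank '[{"linear":[0,0.0005,0],"dr":[0,0,0],"hand":0},{"linear":[0,0.0005,0],"dr":[0,0,0],"hand":0.4},{"linear":[0,0.0005,0],"dr":[0,0,0],"hand":0.4},{"linear":[0,-0.015,0],"dr":[0,0,0],"hand":0.4},{"linear":[0,-0.055,0],"dr":[0,0,0],"hand":0.4},{"linear":[0.02,-0.09,0],"dr":[0,0,0],"hand":0.4},{"linear":[0.05,-0.12,0],"dr":[0,0,0],"hand":0.4},{"linear":[0.08,-0.14,0],"dr":[0,0,0],"hand":0.4},{"linear":[0.1,-0.14,0],"dr":[0,0,0],"hand":0.4},{"linear":[0.1,-0.14,0],"dr":[0,0,0],"hand":0.4}]'
python3 -m crank '[{"linear":[0,0,0],"dr":[0,0,0],"hand":0.4},{"linear":[0,0,0],"dr":[0,0,0],"hand":0.4},{"linear":[0,0,0],"dr":[0,0,0],"hand":0.4}]'
python3 g.py; python3 s.py d 1;python3 w.py
```

```text
t: 26.02
eef_pos: [0.6112, -0.0106, 0.1829]
tool_rot: [-0.49, 0.489, -0.509, 0.512]
contact_force: [0.6, -0.8, -0.2]
gripper_width: 0.698
t: 26.27
eef_pos: [0.6104, -0.0021, 0.1795]
tool_rot: [0.491, -0.492, 0.509, -0.508]
contact_force: [-0.6, 0.5, -0.6]
gripper_width: 0.705
tcp S mm [ 0.1 31.5] z 179.5 turn 0.12 tilt [-0.03 -0.08] w 0.7046704737079891
top grn 123 bench [  5.6 -41.7] deck [  1.8 -40.1]
top grn 139 bench [  4.8 -87.1] deck [  1.1 -84.2]
top grn 52 bench [-243.7  -53.2] deck [-240.4  -51.2]
top yel 632 [-148.  -297.2]
w dish1 0.94 bench [   1.3 -106.2] deck [  1.1 -84.5]
w dish1 0.93 bench [ 0.4 78.8] deck [ 0.3 81.8]
w dish1 0.87 bench [  1.  133.9] deck [  0.8 131.4]
w dish1 0.8 bench [ -1.3 -47.5] deck [ -1.2 -31.7]
w dish1 0.74 bench [-3.7 30.8] deck [-3.4 38.7]
w dish1 0.69 bench [-246.1  -53.7] deck [-221.2  -37.3]
[257.  60.] 1550 bench [  0.2 133.7] deck [1.00e-01 1.31e+02]
[257. 120.] 1517 bench [ 0.1 80.7] deck [ 0.  83.5]
[258. 173.] 985 bench [ 0.9 30.6] deck [ 0.8 38.6]
[259. 252.] 776 bench [  2.3 -53.6] deck [  2.  -36.9]
[ 33. 247.] 359 bench [-246.  -52.] deck [-220.7  -35.5]
[257. 292.] 929 bench [  -0.4 -103.3] deck [ -0.3 -81.4]
pointer [-63.5   2.2]
```

View pics/dw.png

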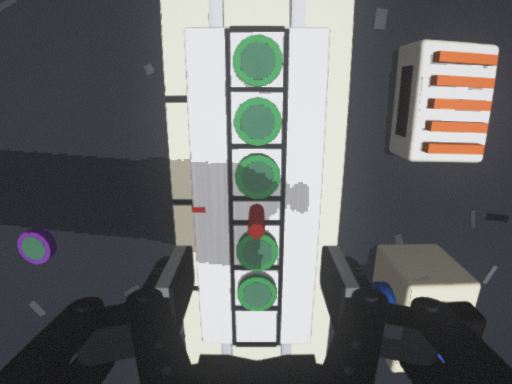

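All five dishes look flat in pockets 132, 84, 36, −36 and −84, at pixel rows 60, 120, 175, 250 and 292, and the pointer is at its middle line. Next I pinch the post.

```bash
python3 -m crank '[{"linear":[0.015,0,0],"dr":[0,0,0],"hand":0.4},{"linear":[0.0315,0.02,0],"dr":[0,0,0],"hand":0.4},{"linear":[0.0315,0.05,0],"dr":[0,0,0],"hand":0.4},{"linear":[0.0315,0.08,0],"dr":[0,0,0],"hand":0.4},{"linear":[0.0315,0.105,0],"dr":[0,0,0],"hand":0.4},{"linear":[0.0315,0.1165,0],"dr":[0,0,0],"hand":0.4},{"linear":[0.0315,0.1165,0],"dr":[0,0,0],"hand":0.4},{"linear":[0.0315,0.1165,0],"dr":[0,0,0],"hand":0.4}]'
python3 g.py 0 0 63
```

```text
t: 27.23
eef_pos: [0.6097, -0.0354, 0.064]
tool_rot: [0.491, -0.491, 0.509, -0.509]
contact_force: [0.3, -0.6, -0.7]
gripper_width: 0.702
tcp S mm [ 0.6 -1.9] z 64.0 turn -0.01 tilt [ 0.02 -0.02] w 0.7019147289911631
go [-0.0019  0.001  -0.0006]
```

```bash
python3 -m crank '[{"linear":[-0.0019,0,-0.001],"dr":[0,0,0],"hand":0},{"linear":[-0.0019,0,-0.001],"dr":[0,0,0],"hand":-0.5},{"linear":[-0.0019,0,-0.001],"dr":[0,0,0],"hand":-1},{"linear":[-0.0019,0,-0.001],"dr":[0,0,0],"hand":-1},{"linear":[-0.0019,0,-0.001],"dr":[0,0,0],"hand":-1},{"linear":[-0.0019,0,-0.001],"dr":[0,0,0],"hand":-1},{"linear":[-0.0019,0,-0.001],"dr":[0,0,0],"hand":-1},{"linear":[-0.0019,0,-0.001],"dr":[0,0,0],"hand":-1},{"linear":[-0.0019,0,-0.001],"dr":[0,0,0],"hand":-1}]' 40
python3 g.py 0 -100 63; python3 s.py e; python3 w.py
```

```text
t: 27.98
eef_pos: [0.6089, -0.0331, 0.0651]
tool_rot: [0.492, -0.491, 0.509, -0.509]
contact_force: [-3.1, 1.6, 6.7]
gripper_width: 0.141
tcp S mm [-0.3  0.4] z 65.1 turn 0.0 tilt [-0.05  0.04] w 0.1410001127339779
go [0.1004 0.002  0.0003]
top grn 138 bench [  4.8 132.4] deck [  1.  129.1]
top grn 57 bench [ 8.7 92.4] deck [ 4.9 90.3]
top grn 139 bench [  4.9 -87. ] deck [  1.1 -84. ]
top grn 53 bench [-243.8  -53. ] deck [-240.5  -51. ]
top yel 634 [-148.  -297.4]
[258.   5.] 569 bench [  0.2 122.5] deck [1.000e-01 1.151e+02]
[258.  76.] 5598 bench [ 0.2 85.1] deck [ 0.  83.8]
[258. 173.] 4576 bench [ 0.2 28.9] deck [-0.  36.9]
[257. 307.] 862 bench [ -0.9 -67.7] deck [ -0.9 -43.9]
[257. 346.] 1015 bench [  -0.6 -103.1] deck [ -0.6 -73.5]
pointer [-61.9   1.7]
```

```bash
python3 -m crank '[{"linear":[0.004,0,0],"dr":[0,0,0],"hand":-1},{"linear":[0.01,0,0],"dr":[0,0,0],"hand":-1},{"linear":[0.018,0,0],"dr":[0,0,0],"hand":-1},{"linear":[0.027,0,0],"dr":[0,0,0],"hand":-1},{"linear":[0.037,0,0],"dr":[0,0,0],"hand":-1},{"linear":[0.047,0,0],"dr":[0,0,0],"hand":-1},{"linear":[0.057,0,0],"dr":[0,0,0],"hand":-1},{"linear":[0.067,0,0],"dr":[0,0,0],"hand":-1},{"linear":[0.077,0,0],"dr":[0,0,0],"hand":-1},{"linear":[0.086,0,0],"dr":[0,0,0],"hand":-1}]' 60
python3 g.py 0 -99.6 65
```

```text
t: 28.97
eef_pos: [0.6058, -0.1188, 0.0651]
tool_rot: [0.492, -0.49, 0.509, -0.508]
contact_force: [-0.8, 28.4, 11.2]
gripper_width: 0.13
tcp S mm [ -0.4 -85.4] z 65.1 turn -0.02 tilt [-0.13  0.03] w 0.1299562600671441
go [0.0142 0.0001 0.0004]
```

```bash
python3 s.py f; python3 w.py; python3 - <<'E'
from h import *
print(bot.get_obs()['contact_force'],bot.get_obs()['torque'])
im=bot.read_camera('wrist');cv2.imwrite('pics/fw.png',im)
sc=bot.read_camera('scene');cv2.imwrite('pics/fs.png',cv2.resize(sc[150:290,120:380],None,fx=2.2,fy=2.2))
a=cv2.resize(im,None,fx=.75,fy=.75);b=cv2.imread('pics/fs.png');c=np.zeros((600,572,3),np.uint8);c[:288,:384]=a;c[290:290+b.shape[0]]=b[:310];cv2.imwrite('pics/fc.png',c)
E
```

```text
top grn 136 bench [ 5.1 44.4] deck [ 1.4 43.6]
top grn 142 bench [ 5.1 -4.7] deck [ 1.3 -4.1]
top grn 25 bench [ 10.7 -40.6] deck [  6.7 -39. ]
top yel 632 [-147.9 -297.3]
[258.   5.] 587 bench [ 0.1 37.4] deck [-0.  29.9]
[258.  76.] 5579 bench [ 0.1 -0.1] deck [-0.  -1.5]
[258. 173.] 4580 bench [  0.1 -56.3] deck [ -0.1 -48.5]
[257. 307.] 808 bench [  -1.1 -152.7] deck [  -1.  -129.1]
[257. 346.] 976 bench [  -0.7 -188. ] deck [  -0.7 -158.6]
pointer [-63.1 -84. ]
[-3.32466348  3.5812268   9.27431029] [ 0.83721509  0.73845512 -0.06793599]
```

View pics/fc.png

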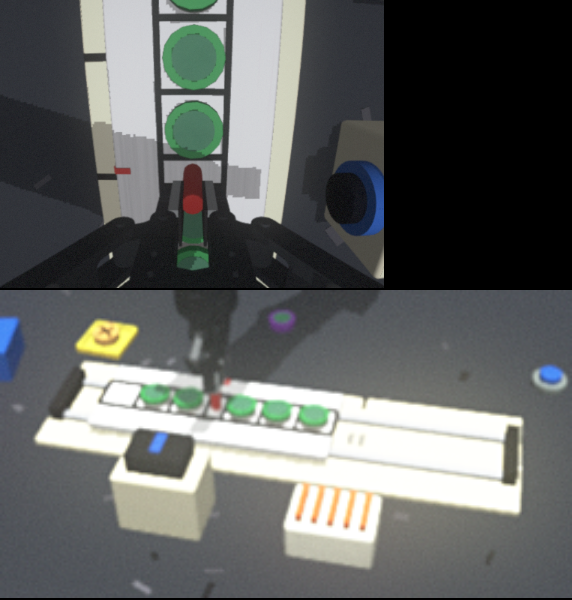

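The carrier followed the post to about −85 mm with all five dishes seated. The 28 N was transient and reads 3.6 N now.

```bash
python3 -m crank '[{"linear":[0.004,0,0],"dr":[0,0,0],"hand":-1},{"linear":[0.008,0,0],"dr":[0,0,0],"hand":-1},{"linear":[0.0115,0,0],"dr":[0,0,0],"hand":-1},{"linear":[0.014,0,0],"dr":[0,0,0],"hand":-1},{"linear":[0.014,0,0],"dr":[0,0,0],"hand":-1},{"linear":[0.014,0,0],"dr":[0,0,0],"hand":-1},{"linear":[0.014,0,0],"dr":[0,0,0],"hand":-1}]'
python3 g.py 0 -99.6 65
```

```text
t: 29.8
eef_pos: [0.6058, -0.1193, 0.065]
tool_rot: [0.497, -0.49, 0.512, -0.501]
contact_force: [-6.8, 29.1, 19.7]
gripper_width: 0.132
tcp S mm [ -0.4 -85.8] z 65.0 turn 0.51 tilt [-1.01 -0.2 ] w 0.13235465560012918
go [ 0.0138 -0.0002  0.0002]
```

Blocked at −86 mm. I'll look for the cause before pushing any harder.

```bash
python3 -m crank '[{"linear":[-0.014,0,0],"dr":[0,0,0],"hand":-1},{"linear":[-0.014,0,0],"dr":[0,0,0],"hand":-1},{"linear":[-0.014,0,0],"dr":[0,0,0],"hand":-1}]'
python3 g.py; python3 - <<'E'
from h import *
print(bot.get_obs()['contact_force'],bot.get_obs()['q'])
t=bot.read_camera('top')[120:240,220:420];s=bot.read_camera('scene')[160:280,100:300]
cv2.imwrite('pics/g.png',np.vstack([cv2.resize(a,(500,300),interpolation=cv2.INTER_CUBIC) for a in(t,s)]))
E
```

```text
t: 30.05
eef_pos: [0.6059, -0.1177, 0.0651]
tool_rot: [0.492, -0.491, 0.508, -0.508]
contact_force: [-2.8, 1.0, 7.0]
gripper_width: 0.131
tcp S mm [ -0.4 -84.2] z 65.1 turn 0.11 tilt [-0.09  0.03] w 0.13056900830959403
[-2.78564619  0.98596218  7.03181293] [-0.26168603  0.62894312  0.48647886  1.85056832 -0.41193884  0.76262901
  0.4152058 ]
```

View pics/g.png

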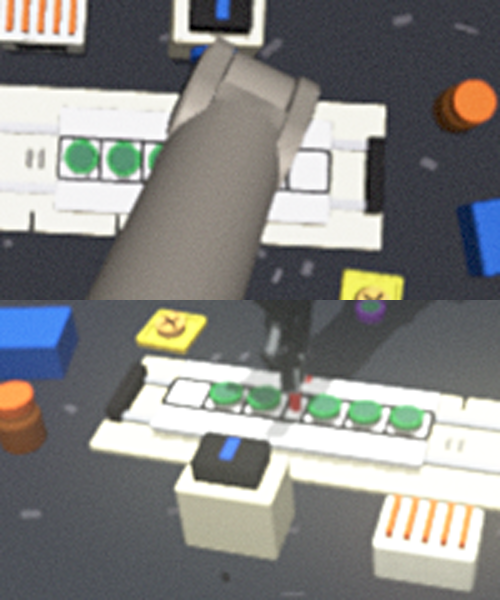

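```bash
python3 -m crank '[{"linear":[0,0,0],"dr":[0,0,0],"hand":0},{"linear":[0,0,0],"dr":[0,0,0],"hand":0},{"linear":[0,0,0],"dr":[0,0,0],"hand":0}]'
python3 g.py
python3 -m crank '[{"linear":[0.004,0,0],"dr":[0,0,0],"hand":0},{"linear":[0.008,0,0],"dr":[0,0,0],"hand":0},{"linear":[0.012,0,0],"dr":[0,0,0],"hand":0},{"linear":[0.015,0,0],"dr":[0,0,0],"hand":0},{"linear":[0.015,0,0],"dr":[0,0,0],"hand":0},{"linear":[0.015,0,0],"dr":[0,0,0],"hand":0}]'
python3 g.py; python3 w.py
```

```text
t: 30.4
eef_pos: [0.6057, -0.1195, 0.064]
tool_rot: [-0.491, 0.491, -0.509, 0.509]
contact_force: [0.2, 0.4, 0.0]
gripper_width: 0.496
tcp S mm [ -0.5 -86.1] z 64.0 turn -0.02 tilt [0.01 0.03] w 0.49577222741447313
t: 30.9
eef_pos: [0.605, -0.1348, 0.0638]
tool_rot: [-0.491, 0.491, -0.509, 0.509]
contact_force: [0.2, -0.2, 0.0]
gripper_width: 0.501
tcp S mm [  -0.7 -101.4] z 63.8 turn -0.06 tilt [ 0.01 -0.  ] w 0.5008537794825073
[259.  39.] 5822 bench [0.3 3. ] deck [ 0.1 -1.5]
[259. 140.] 5020 bench [  0.2 -52.6] deck [  0.  -47.9]
[259. 274.] 2577 bench [   0.  -141.9] deck [-1.000e-01 -1.225e+02]
[259. 335.] 2578 bench [   0.  -193.2] deck [-1.000e-01 -1.652e+02]
pointer [-61.9 -81.6]
```

The gripper alone moves freely to −101, so it is the carrier that stops at about −84. I'll look at that end of the slide from above.

```bash
python3 -m crank '[{"linear":[0,-0.03,0],"dr":[0,0,0],"hand":0.4},{"linear":[0,-0.07,0],"dr":[0,0,0],"hand":0.4},{"linear":[0.03,-0.1,0],"dr":[0,0,0],"hand":0.4},{"linear":[0.06,-0.12,0],"dr":[0,0,0],"hand":0.4},{"linear":[0.1,-0.14,0],"dr":[0,0,0],"hand":0.4},{"linear":[0.13,-0.14,0],"dr":[0,0,0],"hand":0.4},{"linear":[0.15,-0.14,0],"dr":[0,0,0],"hand":0.4},{"linear":[0.15,-0.14,0],"dr":[0,0,0],"hand":0.4},{"linear":[0.15,-0.14,0],"dr":[0,0,0],"hand":0.4},{"linear":[0.15,-0.14,0],"dr":[0,0,0],"hand":0.4}]'
python3 g.py; python3 s.py h 1
```

```text
t: 31.83
eef_pos: [0.6, -0.2829, 0.2033]
tool_rot: [0.492, -0.491, 0.509, -0.508]
contact_force: [1.0, 0.4, -0.4]
gripper_width: 0.698
tcp S mm [  -0.5 -249.5] z 203.3 turn 0.05 tilt [-0.07 -0.03] w 0.6975083281046892
top grn 139 bench [ 5.  45.6] deck [ 1.3 44.8]
top grn 141 bench [ 5.3 -4. ] deck [ 1.5 -3.4]
top grn 140 bench [  5.3 -52.4] deck [  1.5 -50.5]
top grn 142 bench [   5. -127.] deck [   1.3 -122.9]
top grn 140 bench [   5.  -174.1] deck [   1.3 -168.7]
top grn 53 bench [-243.8  -53. ] deck [-240.5  -51. ]
w target 0.7 bench [-152.2 -302.5] deck [-138.  -290.2]
w dish1 0.85 bench [   2.8 -115.1] deck [   2.5 -120.4]
w dish1 0.66 bench [  -1.8 -166.8] deck [  -1.7 -167.3]
```

View pics/hw.png

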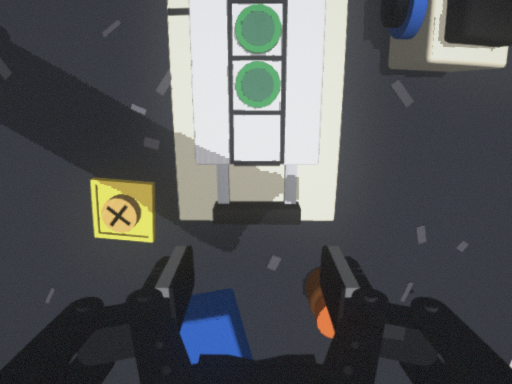

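```bash
python3 -m crank '[{"linear":[-0.04,0,0],"dr":[0,0,0],"hand":-1},{"linear":[-0.08,0,0],"dr":[0,0,0],"hand":-1},{"linear":[-0.12,0,0],"dr":[0,0,0],"hand":-1},{"linear":[-0.16,0,0],"dr":[0,0,0],"hand":-1},{"linear":[-0.185,0.0,0],"dr":[0,0,0],"hand":-1},{"linear":[-0.197,0.02,0],"dr":[0,0,0],"hand":-1},{"linear":[-0.197,0.06,0],"dr":[0,0,0],"hand":-1},{"linear":[-0.197,0.1,0],"dr":[0,0,0],"hand":-1},{"linear":[-0.197,0.13,0],"dr":[0,0,0],"hand":-1},{"linear":[-0.197,0.14,0],"dr":[0,0,0],"hand":-1}]'
python3 -m crank '[{"linear":[0,0,0],"dr":[0,0,0],"hand":-1},{"linear":[0,0,0],"dr":[0,0,0],"hand":-1},{"linear":[0.004,0,0],"dr":[0,0,0],"hand":-1},{"linear":[0.008,0,0],"dr":[0,0,0],"hand":-1},{"linear":[0.01,0,0],"dr":[0,0,0],"hand":-1}]'
python3 g.py; python3 w.py
python3 -m crank '[{"linear":[0.003,0,0],"dr":[0,0,0],"hand":-1},{"linear":[0.006,0,0],"dr":[0,0,0],"hand":-1},{"linear":[0.009,0,0],"dr":[0,0,0],"hand":-1},{"linear":[0.009,0,0],"dr":[0,0,0],"hand":-1}]'
python3 g.py; python3 w.py
```

```text
t: 32.87
eef_pos: [0.6036, -0.0855, 0.0593]
tool_rot: [0.49, -0.493, 0.51, -0.506]
contact_force: [-1.2, -0.5, -0.8]
gripper_width: 0.001
t: 33.28
eef_pos: [0.6075, -0.0985, 0.0657]
tool_rot: [-0.492, 0.49, -0.508, 0.51]
contact_force: [0.3, 4.2, 2.8]
gripper_width: -0.0
tcp S mm [  0.6 -65. ] z 65.7 turn -0.06 tilt [0.01 0.19] w -0.0002296467350782927
[256.  24.] 4076 bench [-0.  47.1] deck [-0.  41.4]
[256. 117.] 5135 bench [ 0.  -3.4] deck [ 0.  -0.9]
[257. 206.] 3423 bench [  0.3 -58.3] deck [  0.3 -46.8]
pointer [-61.6 -83.9]
t: 33.72
eef_pos: [0.6069, -0.0994, 0.0646]
tool_rot: [0.494, -0.49, 0.51, -0.505]
contact_force: [-2.8, 15.9, 11.4]
gripper_width: -0.004
tcp S mm [  0.  -65.9] z 64.6 turn 0.25 tilt [-0.52 -0.05] w -0.004151017423546045
[258.  24.] 4080 bench [ 0.1 46.7] deck [-0.  40.7]
[258. 118.] 5165 bench [ 0.1 -3.9] deck [ 0.  -1.6]
[258. 207.] 3532 bench [  0.5 -58.6] deck [  0.3 -47.3]
pointer [-62.8 -84.4]
```

It stops hard again, so I'll back off, pinch the post and test how freely the carrier moves the other way.

```bash
python3 -m crank '[{"linear":[-0.015,0,0],"dr":[0,0,0],"hand":-1},{"linear":[-0.015,-0.03,0],"dr":[0,0,0],"hand":0},{"linear":[-0.015,-0.05,0],"dr":[0,0,0],"hand":0},{"linear":[-0.005,-0.05,0],"dr":[0,0,0],"hand":0},{"linear":[0.01,-0.05,0],"dr":[0,0,0],"hand":0},{"linear":[0.01,-0.05,0],"dr":[0,0,0],"hand":0},{"linear":[0.01,-0.05,0],"dr":[0,0,0],"hand":0}]'
python3 g.py 0 -85 64
```

```text
t: 34.4
eef_pos: [0.6051, -0.1176, 0.1135]
tool_rot: [0.49, -0.491, 0.509, -0.509]
contact_force: [-0.2, -0.2, 0.7]
gripper_width: 0.501
tcp S mm [ -1.2 -84.1] z 113.5 turn -0.15 tilt [ 0.02 -0.03] w 0.5013184629185389
go [0.0009 0.0495 0.0012]
```

```bash
python3 -m crank '[{"linear":[0.0005,0.03,0.0005],"dr":[0,-0.1,0],"hand":0},{"linear":[0.0005,0.049,0.0005],"dr":[0,-0.1,0],"hand":0},{"linear":[0.0005,0.049,0.0005],"dr":[0,-0.1,0],"hand":0},{"linear":[0.0005,0.049,0.0005],"dr":[0,-0.1,0],"hand":-0.6},{"linear":[0.0005,0.049,0.0005],"dr":[0,-0.1,0],"hand":-1},{"linear":[0.0005,0.049,0.0005],"dr":[0,-0.1,0],"hand":-1},{"linear":[0.0005,0.049,0.0005],"dr":[0,-0.1,0],"hand":-1},{"linear":[0.0005,0.049,0.0005],"dr":[0,-0.1,0],"hand":-1}]' 40
python3 g.py
python3 -m crank '[{"linear":[-0.005,0,0],"dr":[0,0,0],"hand":-1},{"linear":[-0.01,0,0],"dr":[0,0,0],"hand":-1},{"linear":[-0.015,0,0],"dr":[0,0,0],"hand":-1},{"linear":[-0.02,0,0],"dr":[0,0,0],"hand":-1}]'
python3 -m crank '[{"linear":[-0.005,0,0],"dr":[0,0,0],"hand":-1},{"linear":[-0.005,0,0],"dr":[0,0,0],"hand":-1},{"linear":[-0.005,0,0],"dr":[0,0,0],"hand":-1}]'
python3 g.py
python3 -m crank '[{"linear":[0.004,0,0],"dr":[0,0,0],"hand":-1},{"linear":[0.008,0,0],"dr":[0,0,0],"hand":-1},{"linear":[0.012,0,0],"dr":[0,0,0],"hand":-1}]'
python3 -m crank '[{"linear":[0.004,0,0],"dr":[0,0,0],"hand":-1},{"linear":[0.008,0,0],"dr":[0,0,0],"hand":-1}]'
python3 g.py; python3 w.py
```

```text
t: 35.07
eef_pos: [0.6059, -0.1168, 0.0658]
tool_rot: [0.492, -0.491, 0.508, -0.508]
contact_force: [-4.8, 1.2, 6.6]
gripper_width: 0.139
tcp S mm [ -0.4 -83.3] z 65.8 turn 0.09 tilt [-0.03 -0.  ] w 0.13920379004551933
t: 35.4
eef_pos: [0.6067, -0.0972, 0.0658]
tool_rot: [-0.491, 0.491, -0.508, 0.509]
contact_force: [-5.9, -2.4, 7.3]
gripper_width: 0.145
t: 35.65
eef_pos: [0.6069, -0.0909, 0.0657]
tool_rot: [0.492, -0.491, 0.508, -0.508]
contact_force: [-6.5, 1.1, 9.6]
gripper_width: 0.144
tcp S mm [ -0.3 -57.4] z 65.7 turn 0.13 tilt [-0.06 -0.02] w 0.14443682464551655
t: 35.9
eef_pos: [0.6065, -0.1031, 0.0657]
tool_rot: [0.492, -0.491, 0.509, -0.508]
contact_force: [-5.9, 1.5, 8.9]
gripper_width: 0.142
t: 36.07
eef_pos: [0.6062, -0.1113, 0.0658]
tool_rot: [0.492, -0.491, 0.509, -0.508]
contact_force: [-6.7, 0.5, 9.1]
gripper_width: 0.143
tcp S mm [ -0.3 -77.8] z 65.8 turn 0.11 tilt [-0.06 -0.02] w 0.14272252690055892
[259.   6.] 738 bench [ 0.2 43.9] deck [ 0.  36.6]
[259.  78.] 5536 bench [0.2 5.9] deck [0.  4.8]
[258. 174.] 4528 bench [  0.1 -50.3] deck [ -0.  -42.2]
[257. 307.] 865 bench [  -0.8 -146.6] deck [  -0.8 -122.8]
[257. 346.] 993 bench [  -0.4 -182.1] deck [  -0.5 -152.4]
pointer [-63.1 -77.8]
```

The carrier moves freely elsewhere at 1–2 N and stops hard at about −85 mm, so something real is in its way. I'll enlarge the images already saved.

```bash
python3 - <<'E'
from h import *
a=cv2.resize(cv2.imread('pics/hw.png')[130:240,160:360],(800,440)[:2],interpolation=cv2.INTER_CUBIC)
a=cv2.resize(cv2.imread('pics/hw.png')[140:235,165:355],(400,200),interpolation=cv2.INTER_CUBIC)
t=cv2.resize(cv2.imread('pics/ht.png')[140:220,240:400],(400,200),interpolation=cv2.INTER_CUBIC)
s0=cv2.resize(cv2.imread('pics/scene0.png')[180:260,130:290],(400,200),interpolation=cv2.INTER_CUBIC)
t0=cv2.resize(cv2.imread('pics/top0.png')[140:220,240:400],(400,200),interpolation=cv2.INTER_CUBIC)
s=cv2.resize(bot.read_camera('scene')[180:260,130:290],(400,200),interpolation=cv2.INTER_CUBIC)
z=cv2.resize(cv2.imread('pics/hw.png')[0:80,340:500],(400,200))
cv2.imwrite('pics/cmp.png',np.vstack([np.hstack([a,z]),np.hstack([t0,t]),np.hstack([s0,s])]))
E
```

```text
(no output)
```

View pics/cmp.png

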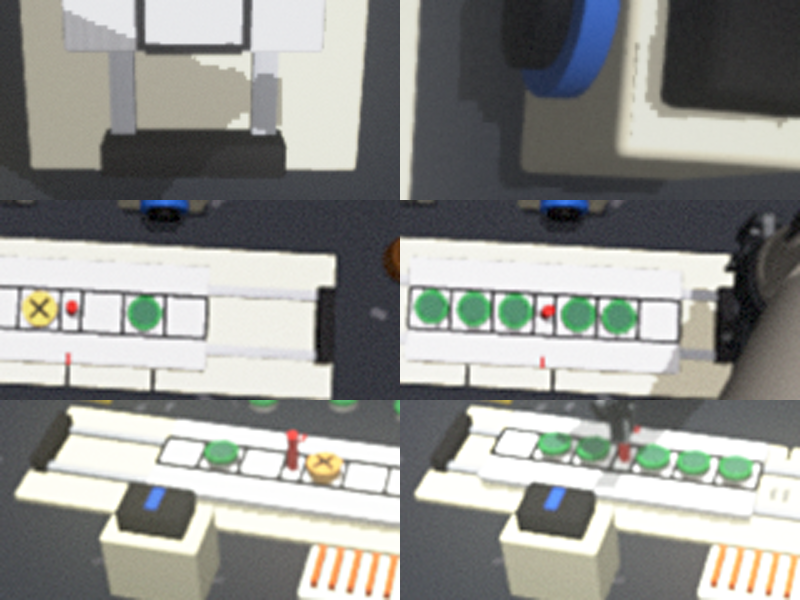

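```bash
for i in 1; do python3 -m crank '[{"linear":[0.002,0,0],"dr":[0,0,0],"hand":-1},{"linear":[0.004,0,0],"dr":[0,0,0],"hand":-1},{"linear":[0.004,0,0],"dr":[0,0,0],"hand":-1}]'; python3 g.py
python3 -m crank '[{"linear":[0.002,0,0],"dr":[0,0,0],"hand":-1},{"linear":[0.004,0,0],"dr":[0,0,0],"hand":-1},{"linear":[0.004,0,0],"dr":[0,0,0],"hand":-1}]'; python3 g.py
python3 -m crank '[{"linear":[0.002,0,0],"dr":[0,0,0],"hand":-1},{"linear":[0.004,0,0],"dr":[0,0,0],"hand":-1},{"linear":[0.004,0,0],"dr":[0,0,0],"hand":-1}]'; python3 g.py; done; python3 -c "
from h import *
print(bot.get_obs()['q'],bot.get_obs()['torque'])"
```

```text
t: 36.47
eef_pos: [0.606, -0.116, 0.0658]
tool_rot: [0.492, -0.491, 0.509, -0.508]
contact_force: [-5.6, -0.3, 8.0]
gripper_width: 0.143
tcp S mm [ -0.3 -82.5] z 65.8 turn 0.07 tilt [-0.02 -0.  ] w 0.14283910486104584
t: 36.72
eef_pos: [0.6059, -0.1172, 0.0657]
tool_rot: [0.493, -0.491, 0.509, -0.507]
contact_force: [-6.4, 5.1, 11.0]
gripper_width: 0.143
tcp S mm [ -0.4 -83.8] z 65.7 turn 0.16 tilt [-0.22 -0.06] w 0.14339352442428818
t: 36.97
eef_pos: [0.6059, -0.1177, 0.0657]
tool_rot: [0.494, -0.491, 0.51, -0.505]
contact_force: [-8.3, 12.8, 14.3]
gripper_width: 0.143
tcp S mm [ -0.4 -84.2] z 65.7 turn 0.29 tilt [-0.46 -0.12] w 0.14298848016639343
[-0.2524031   0.62796043  0.47847998  1.84692801 -0.41129556  0.76873948
  0.41963317] [ 2.72267706  1.68621426 -0.08817451]
```

```bash
python3 -m crank '[{"linear":[-0.008,0,0],"dr":[0,0,0],"hand":-1},{"linear":[-0.008,0,0],"dr":[0,0,0],"hand":0},{"linear":[-0.008,0,0],"dr":[0,0,0],"hand":0},{"linear":[-0.008,-0.03,0],"dr":[0,0,0],"hand":0.4},{"linear":[0.02,-0.06,0],"dr":[0,0,0],"hand":0.4},{"linear":[0.055,-0.07,0],"dr":[0,0,0],"hand":0.4},{"linear":[0.095,-0.07,0],"dr":[0,0,0],"hand":0.4},{"linear":[0.135,-0.07,0],"dr":[0,0,0],"hand":0.4},{"linear":[0.175,-0.07,0],"dr":[0,0,0],"hand":0.4},{"linear":[0.18,-0.07,0],"dr":[0,0,0],"hand":0.4}]'
python3 -m crank '[{"linear":[0,0,0],"dr":[0,0,0],"hand":0.4},{"linear":[0,0,0],"dr":[0,0,0],"hand":0.4},{"linear":[0,0,0],"dr":[0,0,0],"hand":0.4}]'
python3 g.py; python3 - <<'E'
from h import *
im=bot.read_camera('wrist');cv2.imwrite('pics/iw.png',im)
g=np.clip((im/255.)**.5*255,0,255).astype(np.uint8)
cv2.imwrite('pics/iw2.png',cv2.resize(g[60:300,100:420],(800,600),interpolation=cv2.INTER_CUBIC))
E
```

```text
t: 37.8
eef_pos: [0.5974, -0.3145, 0.1361]
tool_rot: [-0.487, 0.49, -0.508, 0.513]
contact_force: [-1.3, -1.8, -0.3]
gripper_width: 0.699
t: 38.05
eef_pos: [0.6007, -0.302, 0.1345]
tool_rot: [0.492, -0.492, 0.508, -0.508]
contact_force: [0.6, 0.5, -0.8]
gripper_width: 0.701
tcp S mm [   0.9 -268.6] z 134.5 turn 0.2 tilt [-0.06  0.02] w 0.7009434566034104
```

View pics/iw2.png

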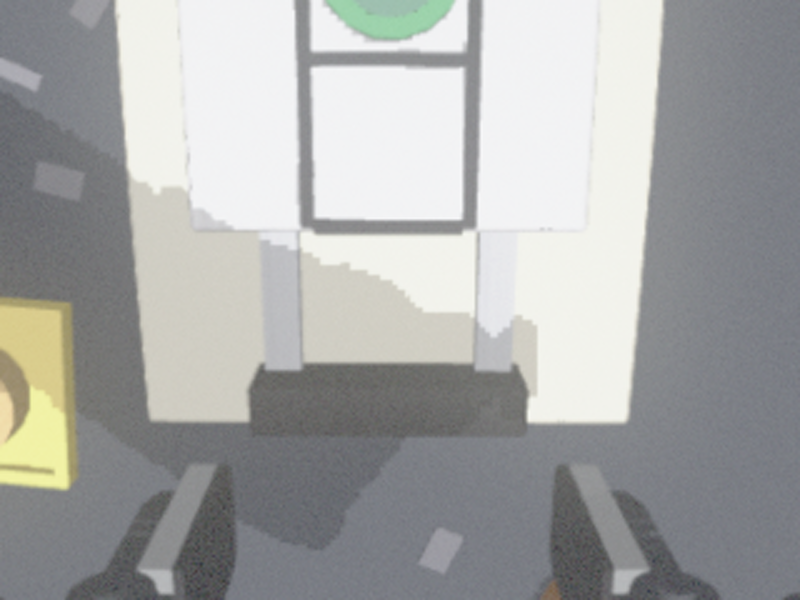

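Nothing visible blocks it at that end. I'll check the loading station for similar resistance by sliding the carrier back towards it.

```bash
python3 -m crank '[{"linear":[-0.04,0,0],"dr":[0,0,0],"hand":0},{"linear":[-0.08,0,0],"dr":[0,0,0],"hand":0},{"linear":[-0.12,0,0],"dr":[0,0,0],"hand":0},{"linear":[-0.16,0,0],"dr":[0,0,0],"hand":0},{"linear":[-0.187,0.02,0],"dr":[0,0,0],"hand":0},{"linear":[-0.187,0.05,0],"dr":[0,0,0],"hand":0},{"linear":[-0.187,0.07,0],"dr":[0,0,0],"hand":0},{"linear":[-0.187,0.07,0],"dr":[0,0,0],"hand":0},{"linear":[-0.187,0.07,0],"dr":[0,0,0],"hand":0}]'
python3 g.py 0 -83 64; python3 w.py
```

```text
t: 38.85
eef_pos: [0.6056, -0.1155, 0.0643]
tool_rot: [0.492, -0.492, 0.508, -0.507]
contact_force: [0.1, -0.1, -0.2]
gripper_width: 0.499
tcp S mm [ -0.7 -82. ] z 64.3 turn 0.19 tilt [-0.02 -0.11] w 0.49876369019897476
go [0.001  0.0003 0.0007]
[260.  71.] 5710 bench [0.2 5.6] deck [0.  3.9]
[259. 169.] 4678 bench [  0.2 -50.8] deck [ -0.  -43.2]
[259. 296.] 2188 bench [ 1.000e-01 -1.407e+02] deck [-1.000e-01 -1.184e+02]
[258. 344.] 1482 bench [ 1.000e-01 -1.826e+02] deck [-1.000e-01 -1.533e+02]
pointer [-61.8 -79.2]
```

```bash
python3 -m crank '[{"linear":[0,0,0],"dr":[0,0.2,0],"hand":-0.6},{"linear":[0,0,0],"dr":[0,0.2,0],"hand":-1},{"linear":[0,0,0],"dr":[0,0.2,0],"hand":-1},{"linear":[0,0,0],"dr":[0,0.2,0],"hand":-1},{"linear":[-0.01,0,0],"dr":[0,0.2,0],"hand":-1},{"linear":[-0.02,0,0],"dr":[0,0.2,0],"hand":-1},{"linear":[-0.03,0,0],"dr":[0,0.2,0],"hand":-1},{"linear":[-0.04,0,0],"dr":[0,0.2,0],"hand":-1},{"linear":[-0.05,0,0],"dr":[0,0.2,0],"hand":-1},{"linear":[-0.055,0,0],"dr":[0,0.2,0],"hand":-1}]' 40
python3 -m crank '[{"linear":[-0.005,0,0],"dr":[0,0,0],"hand":-1},{"linear":[-0.005,0,0],"dr":[0,0,0],"hand":-1}]'|grep -E 'eef|contact'
python3 -m crank '[{"linear":[-0.005,0,0],"dr":[0,0,0],"hand":-1},{"linear":[-0.005,0,0],"dr":[0,0,0],"hand":-1}]'|grep -E 'eef|contact'
python3 -m crank '[{"linear":[-0.005,0,0],"dr":[0,0,0],"hand":-1},{"linear":[-0.005,0,0],"dr":[0,0,0],"hand":-1}]'|grep -E 'eef|contact'
python3 -m crank '[{"linear":[-0.004,0,0],"dr":[0,0,0],"hand":-1},{"linear":[-0.004,0,0],"dr":[0,0,0],"hand":-1}]'|grep -E 'eef|contact'
python3 -m crank '[{"linear":[-0.004,0,0],"dr":[0,0,0],"hand":-1},{"linear":[-0.004,0,0],"dr":[0,0,0],"hand":-1}]'|grep -E 'eef|contact'
python3 g.py
```

```text
t: 39.78
eef_pos: [0.6079, -0.0605, 0.066]
tool_rot: [0.491, -0.491, 0.509, -0.509]
contact_force: [-4.3, -0.6, 9.1]
gripper_width: 0.135
eef_pos: [0.6081, -0.0551, 0.066]
contact_force: [-4.6, 1.2, 9.2]
eef_pos: [0.6082, -0.0522, 0.066]
contact_force: [-4.9, -2.1, 8.8]
eef_pos: [0.6082, -0.0517, 0.0661]
contact_force: [-3.6, -10.4, 5.0]
eef_pos: [0.6082, -0.0514, 0.0661]
contact_force: [-3.0, -17.6, 4.7]
eef_pos: [0.6082, -0.0511, 0.0661]
contact_force: [-2.9, -25.4, 2.5]
tcp S mm [ -0.4 -17.6] z 66.1 turn -0.59 tilt [0.76 0.15] w 0.14533078766953078
```

```bash
python3 w.py; python3 s.py j; python3 - <<'E'
from h import *
im=bot.read_camera('wrist');cv2.imwrite('pics/jw.png',im)
t=cv2.imread('pics/jt.png')[140:220,180:360]
s=bot.read_camera('scene')[170:270,130:370]
c=np.zeros((600,800,3),np.uint8);c[:300,:400]=cv2.resize(im,(400,300));c[:178,400:]=cv2.resize(t,(400,178));c[300:,:720]=cv2.resize(s,(720,300),interpolation=cv2.INTER_CUBIC)
cv2.imwrite('pics/jc.png',c)
E
```

```text
[256.  67.] 5706 bench [ 0.1 71.5] deck [ 0.  69.9]
[257. 165.] 4632 bench [ 0.  15.2] deck [-0.  22.8]
[257. 300.] 775 bench [ -1.4 -81.8] deck [ -1.2 -58.3]
[257. 342.] 1357 bench [  -1.6 -120.5] deck [ -1.4 -90.6]
pointer [-62.4 -13.4]
top grn 140 bench [  5.4 117.8] deck [  1.6 114.9]
top grn 82 bench [ 7.6 74.9] deck [ 3.8 73.2]
top grn 120 bench [   4.7 -104. ] deck [   1.  -100.6]
top grn 54 bench [-243.7  -53.2] deck [-240.3  -51.2]
top yel 632 [-147.9 -297.3]
```

View pics/jc.png

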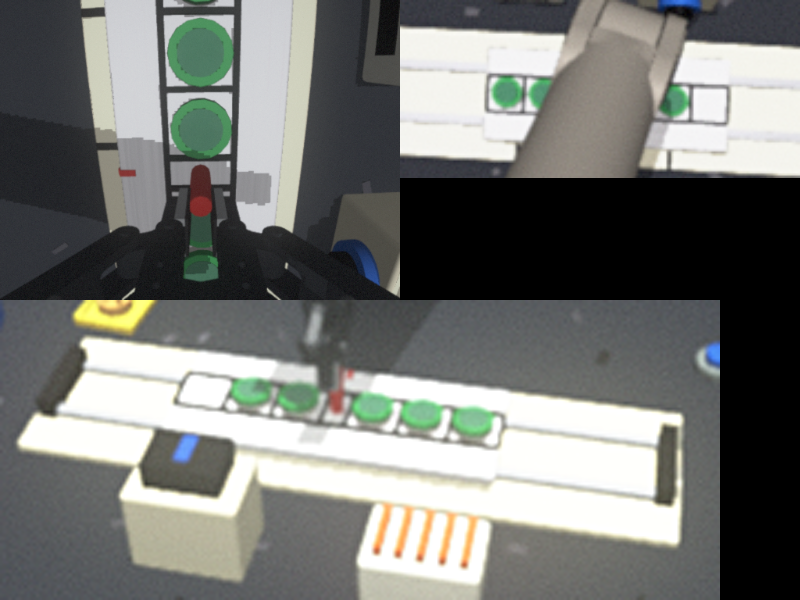

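```bash
python3 - <<'E'
from h import *
p=np.load('slide.npy')
t=cv2.imread('pics/ht.png');g=cv2.cvtColor(t,cv2.COLOR_BGR2GRAY).astype(float)
# sample along slide midline at z=.010 on y 60..300, and offsets
for x in(-.01,0,.01):
    ys=np.arange(.076,.15,.002);px=np.array([proj('top',[*Ts(p,[x,y])[0],.011]) for y in ys]).astype(np.float32)
    v=cv2.remap(g.astype(np.float32),px[:,:1],px[:,1:],cv2.INTER_LINEAR).ravel();print(x,[(int(round(y*1000)),int(k)) for y,k in zip(ys,v) if k<215])
ys=np.arange(.07,.30,.004);print([ (int(round(y*1000)),int(min(g[int(round(proj('top',[*Ts(p,[x,y])[0],.011])[1])),int(round(proj('top',[*Ts(p,[x,y])[0],.011])[0]))] for x in np.arange(-.02,.021,.003)))) for y in ys])
E
```

```text
-0.01 [(76, 203), (90, 204), (92, 189), (94, 192), (96, 207), (104, 201), (106, 188), (108, 188), (110, 210)]
0 [(90, 184), (92, 171), (94, 174), (96, 194), (104, 183), (106, 163), (108, 166), (110, 188), (112, 214)]
0.01 [(90, 200), (92, 187), (94, 192), (104, 212), (106, 193), (108, 196), (110, 212)]
[(70, 150), (74, 136), (78, 241), (82, 243), (86, 237), (90, 172), (94, 166), (98, 199), (102, 211), (106, 155), (110, 188), (114, 239), (118, 242), (122, 242), (126, 242), (130, 241), (134, 242), (138, 241), (142, 241), (146, 241), (150, 242), (154, 242), (158, 242), (162, 242), (166, 242), (170, 241), (174, 242), (178, 242), (182, 241), (186, 242), (190, 241), (194, 241), (198, 241), (202, 242), (206, 242), (210, 242), (214, 241), (218, 242), (222, 241), (226, 241), (230, 242), (234, 241), (238, 241), (242, 241), (246, 241), (250, 241), (254, 241), (258, 242), (262, 242), (266, 241), (270, 241), (274, 241), (278, 242), (282, 231), (286, 130), (290, 21), (294, 22), (298, 41)]
```

Two grey bars flank the +100 station at ±7 mm, so each station has detent ridges. My first drive stopped just as it met the outer one. I'll back off and cross with a steady run-up, reading the force as it goes.

```bash
python3 -m crank '[{"linear":[0.015,0,0],"dr":[0,0,0],"hand":-1},{"linear":[0.025,0,0],"dr":[0,0,0],"hand":-1},{"linear":[0.03,0,0],"dr":[0,0,0],"hand":-1},{"linear":[0.03,0,0],"dr":[0,0,0],"hand":-1},{"linear":[0.03,0,0],"dr":[0,0,0],"hand":-1}]' 60 | grep -E 'eef|force'
python3 g.py
python3 -m crank '[{"linear":[0.006,0,0],"dr":[0,0,0],"hand":-1},{"linear":[0.017,0,0],"dr":[0,0,0],"hand":-1},{"linear":[0.029,0,0],"dr":[0,0,0],"hand":-1},{"linear":[0.041,0,0],"dr":[0,0,0],"hand":-1}]' | grep -E 'eef|force'
python3 -m crank '[{"linear":[0.012,0,0],"dr":[0,0,0],"hand":-1}]' | grep -E 'eef|force'
python3 -m crank '[{"linear":[0.012,0,0],"dr":[0,0,0],"hand":-1}]' | grep -E 'eef|force'
python3 g.py; python3 w.py
```

```text
eef_pos: [0.6076, -0.0697, 0.0661]
contact_force: [-5.4, -0.2, 8.8]
tcp S mm [ -0.3 -36.2] z 66.1 turn -0.2 tilt [-0.02  0.02] w 0.13127514441775173
eef_pos: [0.6062, -0.1089, 0.0661]
contact_force: [-3.5, 1.6, 9.2]
eef_pos: [0.6058, -0.1212, 0.0661]
contact_force: [-3.8, 2.5, 9.3]
eef_pos: [0.6057, -0.1237, 0.0659]
contact_force: [-8.6, 45.8, 26.1]
tcp S mm [ -0.3 -90.2] z 65.9 turn 0.11 tilt [-0.88 -0.18] w 0.13358774795245582
[259.  67.] 5525 bench [0.1 0.2] deck [ 0.  -2.3]
[258. 165.] 4595 bench [  0.  -56.4] deck [ -0.  -49.7]
[257. 301.] 818 bench [  -1.  -152.1] deck [  -0.9 -129.9]
[257. 344.] 1159 bench [  -0.5 -189.9] deck [  -0.5 -161.5]
pointer [ -1.  -85.3]
```

```bash
python3 -m crank '[{"linear":[-0.006,0,0],"dr":[0,0,0],"hand":-1},{"linear":[-0.006,-0.004,0],"dr":[0,0,0],"hand":-1},{"linear":[-0.006,-0.004,0],"dr":[0,0,0],"hand":-1}]' 60 | grep -E 'eef|force'
python3 -m crank '[{"linear":[0.002,-0.004,0],"dr":[0,0,0],"hand":-1},{"linear":[0.004,-0.006,0],"dr":[0,0,0],"hand":-1},{"linear":[0.006,-0.006,0],"dr":[0,0,0],"hand":-1}]' | grep -E 'eef|force'
python3 g.py; python3 w.py | tail -1
```

```text
eef_pos: [0.6056, -0.1223, 0.0664]
contact_force: [5.6, 7.2, -18.7]
eef_pos: [0.6055, -0.1227, 0.0684]
contact_force: [16.7, 19.4, -47.1]
tcp S mm [ -0.6 -89.2] z 68.4 turn 0.33 tilt [-0.52 -0.25] w 0.12879409491695823
pointer [-61.2 -83.9]
```

```bash
python3 -m crank '[{"linear":[-0.01,0.004,0],"dr":[0,0,0],"hand":-1},{"linear":[-0.02,0.006,0],"dr":[0,0,0],"hand":-1},{"linear":[-0.035,0.006,0],"dr":[0,0,0],"hand":-1},{"linear":[-0.05,0.006,0],"dr":[0,0,0],"hand":-1},{"linear":[-0.055,0.006,0],"dr":[0,0,0],"hand":-1},{"linear":[-0.055,0.006,0],"dr":[0,0,0],"hand":-1},{"linear":[-0.055,0.006,0],"dr":[0,0,0],"hand":-0.4},{"linear":[-0.055,0.006,0],"dr":[0,0,0],"hand":-0.4}]' 40 | grep -E 'eef|force'
python3 -m crank '[{"linear":[-0.015,0,0],"dr":[0,0,0],"hand":-0.4},{"linear":[-0.03,0,0],"dr":[0,0,0],"hand":-0.4},{"linear":[-0.032,0,0],"dr":[0,0,0],"hand":-0.4},{"linear":[-0.032,0,0],"dr":[0,0,0],"hand":-1},{"linear":[-0.032,0,0],"dr":[0,0,0],"hand":-1},{"linear":[-0.032,0,0],"dr":[0,0,0],"hand":-1}]' | grep -E 'eef|force'
python3 g.py; python3 w.py | tail -1
```

```text
eef_pos: [0.6077, -0.0802, 0.0699]
contact_force: [-0.2, -0.7, -0.4]
eef_pos: [0.6086, -0.0487, 0.0693]
contact_force: [-0.4, 0.0, -0.1]
tcp S mm [ -0.  -15.2] z 69.3 turn -0.22 tilt [0.04 0.04] w 0.00017856565094544682
pointer [-62.2 -38.7]
```

```bash
python3 -m crank '[{"linear":[0.003,0.005,0],"dr":[0,0,0],"hand":-1},{"linear":[0.012,0.005,0],"dr":[0,0,0],"hand":-1},{"linear":[0.028,0.005,0],"dr":[0,0,0],"hand":-1},{"linear":[0.044,0.005,0],"dr":[0,0,0],"hand":-1},{"linear":[0.044,0.005,0],"dr":[0,0,0],"hand":-1}]' | grep -E 'eef|force'
python3 -m crank '[{"linear":[-0.02,0,0],"dr":[0,0,0],"hand":-1},{"linear":[-0.02,0,0],"dr":[0,0,0],"hand":-1},{"linear":[-0.02,0,0],"dr":[0,0,0],"hand":-1},{"linear":[-0.02,0,0],"dr":[0,0,0],"hand":-1}]' | grep -E 'eef|force'
python3 g.py; python3 w.py | tail -1; python3 s.py k
```

```text
eef_pos: [0.6061, -0.0957, 0.0638]
contact_force: [-0.0, -1.2, 0.7]
eef_pos: [0.6076, -0.0711, 0.0637]
contact_force: [0.8, 0.1, 0.1]
tcp S mm [ -0.3 -37.6] z 63.7 turn -0.08 tilt [ 0.02 -0.01] w -0.00668793142509755
pointer [-63.  -83.4]
top grn 131 bench [ 5.2 46.5] deck [ 1.4 45.6]
top grn 72 bench [   2.3 -135.5] deck [  -1.4 -131.1]
top grn 141 bench [   5.2 -174.9] deck [   1.5 -169.4]
top yel 632 [-147.9 -297.3]
```

Even coasting freely the carrier stops at −84, so this is a mechanical contact. I'll look closely at the station bars and the carrier's end face.

```bash
python3 -m crank '[{"linear":[0,-0.03,0],"dr":[0,0,0],"hand":0},{"linear":[-0.03,-0.05,0],"dr":[0,0,0],"hand":0},{"linear":[-0.07,-0.05,0],"dr":[0,0,0],"hand":0},{"linear":[-0.11,-0.05,0],"dr":[0,0,0],"hand":0},{"linear":[-0.145,-0.05,0],"dr":[0,0,0],"hand":0},{"linear":[-0.165,-0.04,0],"dr":[0,0,0],"hand":0},{"linear":[-0.165,-0.02,0],"dr":[0,0,0],"hand":0},{"linear":[-0.165,-0.02,0],"dr":[0,0,0],"hand":0},{"linear":[-0.165,-0.02,0],"dr":[0,0,0],"hand":0}]' | grep eef
python3 g.py; python3 - <<'E'
from h import *
im=bot.read_camera('wrist');cv2.imwrite('pics/lw.png',im)
cv2.imwrite('pics/lw2.png',cv2.resize(im[60:300,100:420],(800,600),interpolation=cv2.INTER_CUBIC))
E
```

```text
eef_pos: [0.6127, 0.0923, 0.0826]
tcp S mm [ -0.9 125.8] z 82.6 turn -0.19 tilt [ 0.12 -0.16] w 0.49943698125493335
```

View pics/lw2.png

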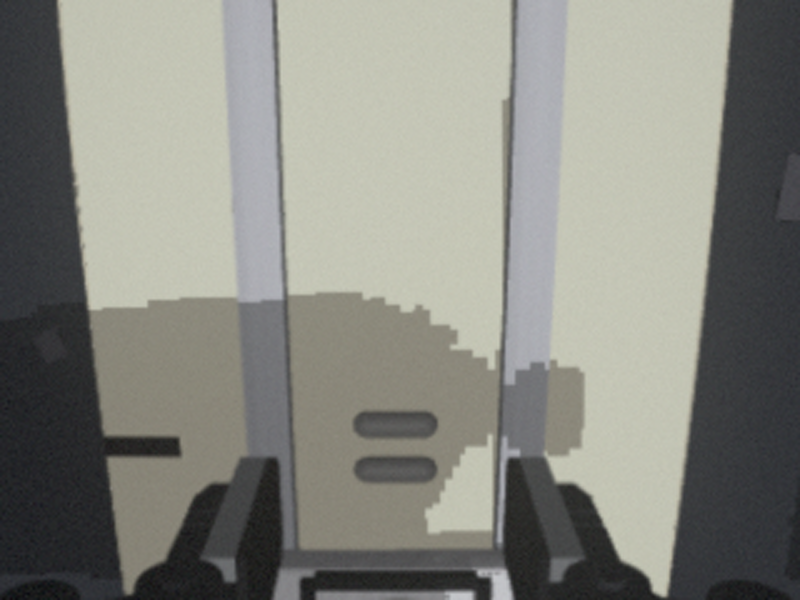

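The bars are raised capsule ridges about 8 mm thick, at S y = +93 and +107, so the ball has to be forced over one. I'll grip the post lower and harder and increase the push gradually.

```bash
python3 -m crank '[{"linear":[0.01,-0.035,0],"dr":[0,0,0],"hand":0},{"linear":[0.05,-0.035,0],"dr":[0,0,0],"hand":0},{"linear":[0.09,-0.035,0],"dr":[0,0,0],"hand":0},{"linear":[0.13,-0.035,0],"dr":[0,0,0],"hand":0},{"linear":[0.17,-0.035,0],"dr":[0,0,0],"hand":0},{"linear":[0.2,-0.035,0.001],"dr":[0,0,0],"hand":0},{"linear":[0.209,-0.03,0.001],"dr":[0,0,0],"hand":0},{"linear":[0.209,-0.01,0.001],"dr":[0,0,0],"hand":0},{"linear":[0.209,0.015,0.001],"dr":[0,-0.2,0],"hand":0},{"linear":[0.209,0.029,0.001],"dr":[0,-0.2,0],"hand":0}]' | grep eef
python3 -m crank '[{"linear":[0,0,0],"dr":[0,0,0],"hand":0},{"linear":[0,0,0],"dr":[0,0,0],"hand":0},{"linear":[0,0,0],"dr":[0,0,0],"hand":0}]' | grep eef
python3 g.py 0 -83.5 54; python3 w.py
```

```text
eef_pos: [0.6061, -0.1162, 0.0536]
eef_pos: [0.6078, -0.1153, 0.0559]
tcp S mm [  1.4 -81.7] z 55.9 turn 0.07 tilt [0.02 0.08] w 0.5000990486393934
go [ 0.0018  0.0019 -0.0014]
[254.   6.] 713 bench [-0.2 37.8] deck [-0.  30.6]
[254.  81.] 6246 bench [-0.2  0. ] deck [-0.  -0.8]
[255. 184.] 4922 bench [ -0.2 -57.5] deck [ -0.  -48.4]
[255. 314.] 2067 bench [  -0.4 -149. ] deck [  -0.2 -124.2]
[257. 353.] 397 bench [   1.  -183.3] deck [   1.  -152.5]
pointer [-61.9 -82.8]
```

```bash
python3 -m crank '[{"linear":[0.0018,0.001,-0.0018],"dr":[0,0,0],"hand":-0.4},{"linear":[0.0018,0.001,-0.0018],"dr":[0,0,0],"hand":-1},{"linear":[0.0018,0.001,-0.0018],"dr":[0,0,0],"hand":-1},{"linear":[0.0018,0.001,-0.0018],"dr":[0,0,0],"hand":-1},{"linear":[0.0018,0.001,-0.0018],"dr":[0,0,0],"hand":-1}]' 110 | grep -E 'eef|force'
python3 -m crank '[{"linear":[0.005,0,0],"dr":[0,0,0],"hand":-1},{"linear":[0.01,0,0],"dr":[0,0,0],"hand":-1},{"linear":[0.015,0,0],"dr":[0,0,0],"hand":-1},{"linear":[0.015,0,0],"dr":[0,0,0],"hand":-1},{"linear":[0.015,0,0],"dr":[0,0,0],"hand":-1}]' | grep -E 'eef|force'
python3 -m crank '[{"linear":[0.003,0,0],"dr":[0,0,0],"hand":-1},{"linear":[0.005,0,0],"dr":[0,0,0],"hand":-1},{"linear":[0.005,0,0],"dr":[0,0,0],"hand":-1},{"linear":[0.005,0,0],"dr":[0,0,0],"hand":-1}]' | grep -E 'eef|force'
python3 -c "
from h import *
print(bot.get_obs()['joint_torque'])"
```

```text
eef_pos: [0.6059, -0.1169, 0.0547]
contact_force: [-1.0, 0.7, 5.9]
eef_pos: [0.6058, -0.1184, 0.0546]
contact_force: [-5.2, 28.3, 20.2]
eef_pos: [0.6058, -0.1186, 0.0546]
contact_force: [-5.9, 38.1, 25.7]
[ 21.96421802 -42.65579939  28.5236907  -17.55478442   6.52213678
  -7.01887339   0.20870268]
```

```bash
python3 -m crank '[{"linear":[0.012,0,0],"dr":[0,0,0],"hand":-1},{"linear":[-0.003,0,0],"dr":[0,0,0],"hand":-1},{"linear":[-0.003,0,0],"dr":[0,0,0],"hand":-1}]' | grep -E 'eef|force'
python3 -m crank '[{"linear":[0.018,0,0],"dr":[0,0,0],"hand":-1}]' | grep -E 'eef|force'
python3 -m crank '[{"linear":[0.005,0,0],"dr":[0,0,0],"hand":-1}]' | grep -E 'eef|force'
python3 -m crank '[{"linear":[-0.023,0,0],"dr":[0,0,0],"hand":-1},{"linear":[-0.023,0,0],"dr":[0,0,0],"hand":-1}]' | grep -E 'eef|force'
python3 g.py
```

```text
eef_pos: [0.6055, -0.1295, 0.0547]
contact_force: [-0.7, 1.4, 7.0]
eef_pos: [0.605, -0.1424, 0.0546]
contact_force: [-5.7, 8.6, 15.2]
eef_pos: [0.6047, -0.1504, 0.0546]
contact_force: [-4.2, 24.3, 19.7]
eef_pos: [0.605, -0.1412, 0.0548]
contact_force: [1.7, -5.9, 2.5]
tcp S mm [  -0.4 -107.8] z 54.8 turn -0.2 tilt [0.61 0.26] w 0.12367719130224514
```

It popped over on the first pulse, and the later pulses overshot. It's now at about −108, on top of the second ridge, so I'll draw it back gently.

```bash
python3 -m crank '[{"linear":[0,0,0],"dr":[0,0,0],"hand":-1},{"linear":[0,0,0],"dr":[0,0,0],"hand":-1},{"linear":[0,0,0],"dr":[0,0,0],"hand":-1}]' | grep -E 'eef|force'
python3 g.py; python3 w.py|tail -1
```

```text
eef_pos: [0.6052, -0.1348, 0.0547]
contact_force: [-1.2, -1.0, 6.3]
tcp S mm [  -0.4 -101.3] z 54.7 turn 0.03 tilt [0.06 0.1 ] w 0.12430596595541862
pointer [ -60.3 -100.8]
```

```bash
python3 -m crank '[{"linear":[-0.0005,0,0],"dr":[0,0,0],"hand":-0.4},{"linear":[-0.0005,0,0],"dr":[0,0,0],"hand":0},{"linear":[-0.0005,0,0],"dr":[0,0,0],"hand":0},{"linear":[-0.0005,-0.03,0],"dr":[0,0,0],"hand":0},{"linear":[-0.0005,-0.06,0],"dr":[0,0,0],"hand":0},{"linear":[-0.03,-0.085,0],"dr":[0,0,0],"hand":0},{"linear":[-0.07,-0.085,0],"dr":[0,0,0],"hand":0},{"linear":[-0.1,-0.085,0],"dr":[0,0,0],"hand":0},{"linear":[-0.1,-0.085,0],"dr":[0,0,0],"hand":0},{"linear":[-0.1,-0.085,0],"dr":[0,0,0],"hand":0}]' 40| grep -E 'eef|force'
python3 g.py; python3 w.py; python3 s.py m; python3 - <<'E'
from h import *
im=bot.read_camera('top');p,f=fitgrid(im,p0=np.load('slide.npy')+[0,-.1,0]);q=np.load('slide.npy')
print('carrier',toS(q,p[:2])*1000,p[2]-q[2],f)
for n,z in(('capture_top',.02),):
    for c in('top','scene'):
        if c=='scene':bot.read_camera(c)
        for r in bot.place_of(c,n):print(c,r['score'],r['xy'],ray(c,r['xy']))
E
```

```text
eef_pos: [0.6078, -0.0304, 0.1384]
contact_force: [-0.2, -2.1, -0.2]
tcp S mm [-1.5  3.1] z 138.4 turn 0.39 tilt [-0.07 -0.05] w 0.5016441328329379
[260. 161.] 2140 bench [ 0.3 23.9] deck [-0.  30.6]
[259. 221.] 1016 bench [ -0.  -29.5] deck [ -0.3 -16.4]
[261. 275.] 1208 bench [  2.3 -83.8] deck [  1.7 -64.3]
[258. 347.] 750 bench [ 1.000e-01 -1.697e+02] deck [  -0.2 -139.9]
top grn 144 bench [   5.3 -144.2] deck [   1.5 -139.6]
top grn 27 bench [  2.6 -83.2] deck [ -1.1 -80.4]
top grn 140 bench [   4.9 -193.7] deck [   1.1 -187.6]
top grn 50 bench [-243.6  -53.5] deck [-240.2  -51.5]
top yel 637 [-147.9 -297.3]
carrier [  -0.34537308 -100.7475223 ] 0.0039589959926436755 148.0177459716797
top 0.63 [149.3, 238.3] (array([ 0.48335606, -0.01258296,  1.1304576 ]), array([-0.03438626,  0.28957091, -1.00130112]))
top 0.61 [363.5, 243.2] (array([ 0.48335606, -0.01258296,  1.1304576 ]), array([-0.0359588 , -0.27375417, -1.00984847]))
scene 0.6 [256.2, 207.9] (array([1.47120716, 0.14951583, 0.79720748]), array([-0.74290492, -0.13230374, -0.6583425 ]))
scene 0.56 [210.9, 189.5] (array([1.47120716, 0.14951583, 0.79720748]), array([-0.7500524 , -0.24559917, -0.6215686 ]))
scene 0.5 [369.9, 187.4] (array([1.47120716, 0.14951583, 0.79720748]), array([-0.82451586,  0.13757879, -0.62281472]))
scene 0.27 [108.9, 186.2] (array([1.47120716, 0.14951583, 0.79720748]), array([-0.70877259, -0.4949106 , -0.6118086 ]))
```

The carrier reads −100.7, seated within measuring error, and the dishes are in their pockets. Now the button.

```bash
python3 -m crank '[{"linear":[-0.035,0,-0.018],"dr":[0,0.3,0],"hand":-1},{"linear":[-0.07,0,-0.036],"dr":[0,0.3,0],"hand":-1},{"linear":[-0.105,0,-0.054],"dr":[0,0.3,0],"hand":-1},{"linear":[-0.14,0,-0.072],"dr":[0,0.3,0],"hand":-1},{"linear":[-0.175,0,-0.09],"dr":[0,0.3,0],"hand":-1},{"linear":[-0.21,0,-0.108],"dr":[0,0.3,0],"hand":-1},{"linear":[-0.245,0,-0.126],"dr":[0,0.3,0],"hand":-1},{"linear":[-0.28,0,-0.144],"dr":[0,0.3,0],"hand":-1},{"linear":[-0.315,0.02,-0.162],"dr":[0,0.3,0],"hand":-1},{"linear":[-0.34,0.04,-0.1757],"dr":[0,0.3,0],"hand":-1}]'| grep -E 'eef|force'
python3 -m crank '[{"linear":[-0.0,0.02,0],"dr":[0,0,0],"hand":-1},{"linear":[0,0.04,0],"dr":[0,0,0],"hand":-1},{"linear":[0,0.04,0],"dr":[0,0,0],"hand":-1},{"linear":[0,0.04,0],"dr":[0,0,0],"hand":-1}]'| grep -E 'eef|force'
python3 g.py -177.2 345.8 30; python3 - <<'E'
from h import *
p=np.load('slide.npy');tp=pose();im=bot.read_camera('wrist')
for c,a in blobs(im,(105,120,60),(125,255,255),200):print('blue',np.round(c),a,np.round(toS(p,at('wrist',c,.02,tp))*1000,1),np.round(toS(p,at('wrist',c,.03,tp))*1000,1))
E
```

```text
eef_pos: [0.4437, 0.3154, 0.0997]
contact_force: [0.5, 0.6, 0.6]
eef_pos: [0.4437, 0.3109, 0.0583]
contact_force: [0.4, 0.1, 0.5]
tcp S mm [-177.5  338.4] z 58.3 turn -0.28 tilt [ 0.11 -0.07] w -0.0004711912597575945
go [-0.0075  0.0283  0.0003]
blue [256. 209.] 2197 [-178.3  348.5] [-178.3  352.2]
```

```bash
python3 -m crank '[{"linear":[-0.0078,0.015,0],"dr":[0,0,0],"hand":-1},{"linear":[-0.0078,0.028,0],"dr":[0,0,0],"hand":-1},{"linear":[-0.0078,0.031,0],"dr":[0,0,0],"hand":-1},{"linear":[-0.0078,0.031,0],"dr":[0,0,0],"hand":-1}]'| grep -E 'eef|force'
python3 -m crank '[{"linear":[0,0.003,0],"dr":[0,0,0],"hand":-1},{"linear":[0,0.003,0],"dr":[0,0,0],"hand":-1}]'| grep -E 'eef|force'
python3 -m crank '[{"linear":[0,0.003,0],"dr":[0,0,0],"hand":-1},{"linear":[0,0.003,0],"dr":[0,0,0],"hand":-1}]'| grep -E 'eef|force'
python3 -m crank '[{"linear":[0,0.002,0],"dr":[0,0,0],"hand":-1},{"linear":[0,0.002,0],"dr":[0,0,0],"hand":-1}]'| grep -E 'eef|force'
python3 -m crank '[{"linear":[0,0.002,0],"dr":[0,0,0],"hand":-1},{"linear":[0,0.002,0],"dr":[0,0,0],"hand":-1}]'| grep -E 'eef|force'
python3 g.py
```

```text
eef_pos: [0.4439, 0.3189, 0.0275]
contact_force: [0.2, -1.1, -0.0]
eef_pos: [0.4444, 0.3195, 0.025]
contact_force: [0.2, 0.1, -0.5]
eef_pos: [0.4445, 0.3199, 0.022]
contact_force: [0.2, 0.5, -0.2]
eef_pos: [0.4445, 0.3199, 0.0199]
contact_force: [0.3, 0.3, 2.6]
eef_pos: [0.4445, 0.3199, 0.0178]
contact_force: [1.2, 0.2, 3.5]
tcp S mm [-177.1  347.4] z 17.8 turn -0.22 tilt [-0.02  0.04] w -0.003967492080499935
```

```bash
python3 -m crank '[{"linear":[0,0.002,0],"dr":[0,0,0],"hand":-1},{"linear":[0,0.002,0],"dr":[0,0,0],"hand":-1}]'| grep -E 'eef|force'
python3 -m crank '[{"linear":[0,0.002,0],"dr":[0,0,0],"hand":-1},{"linear":[0,0.002,0],"dr":[0,0,0],"hand":-1},{"linear":[0,0.002,0],"dr":[0,0,0],"hand":-1}]'| grep -E 'eef|force'
python3 -m crank '[{"linear":[0,0.002,0],"dr":[0,0,0],"hand":-1},{"linear":[0,0.002,0],"dr":[0,0,0],"hand":-1},{"linear":[0,0.002,0],"dr":[0,0,0],"hand":-1}]'| grep -E 'eef|force'
python3 -m crank '[{"linear":[0,-0.03,0],"dr":[0,0,0],"hand":-1},{"linear":[0,-0.07,0],"dr":[0,0,0],"hand":-1},{"linear":[0,-0.1,0],"dr":[0,0,0],"hand":0},{"linear":[0,-0.12,0],"dr":[0,0.2,0],"hand":0},{"linear":[0,-0.12,0],"dr":[0,-0.2,0],"hand":0}]'| grep -E 'eef|force'
python3 s.py n; python3 g.py 0 -100.5 110;  python3 - <<'E'
from h import *
im=cv2.imread('pics/nt.png');p,f=fitgrid(im,p0=np.load('slide.npy')+[0,-.1,0]);q=np.load('slide.npy')
print('carrier',toS(q,p[:2])*1000,p[2]-q[2],f)
E
```

```text
eef_pos: [0.4445, 0.3199, 0.0161]
contact_force: [0.2, -1.3, 5.6]
eef_pos: [0.4446, 0.32, 0.0157]
contact_force: [-4.1, -4.3, 25.3]
eef_pos: [0.4447, 0.32, 0.0153]
contact_force: [-9.5, -7.4, 46.2]
eef_pos: [0.4459, 0.3214, 0.1356]
contact_force: [-0.0, 0.1, 1.6]
top grn 141 bench [ 4.7 29. ] deck [ 1.  28.6]
top grn 283 bench [  5.7 -43.1] deck [  1.9 -41.4]
top grn 144 bench [   5.3 -144.2] deck [   1.5 -139.6]
top grn 141 bench [   4.9 -193.8] deck [   1.2 -187.8]
top grn 51 bench [-243.9  -53.3] deck [-240.6  -51.3]
top yel 633 [-147.8 -297.1]
tcp S mm [-176.8  348.4] z 133.5 turn 0.06 tilt [-0.19  0.12] w 0.4964881178009771
go [0.4492 0.0224 0.1763]
carrier [  -0.15945464 -101.1372441 ] 0.0023580558710993987 151.54605102539062
```

The button bottomed out at 25–46 N. Two dishes merge into one blob in the top view, so I'll check those before moving on.

```bash
python3 - <<'E'
from h import *
im=cv2.imread('pics/nt.png')
sc=bot.read_camera('scene');cv2.imwrite('pics/ns.png',sc)
p=np.load('slide.npy')
h=cv2.cvtColor(im,cv2.COLOR_BGR2HSV)
for smin in(80,110,140,170):
    print(smin,[(a,np.round(toS(p,at('top',c,.046))*1000,1)) for c,a in blobs(im,(45,smin,60),(85,255,255),15)])
for r in bot.place_of('top','dish1'):print(round(r['score'],2),np.round(toS(p,at('top',r['xy'],.039))*1000,1))
a=cv2.resize(im[155:215,230:340],(800,436)[:2],interpolation=cv2.INTER_CUBIC)
a=cv2.resize(im[160:210,240:350],(660,300),interpolation=cv2.INTER_CUBIC)
b=cv2.resize(sc[180:230,160:270],(660,300),interpolation=cv2.INTER_CUBIC)
cv2.imwrite('pics/nc.png',np.vstack([a,b]))
E
```

```text
80 [(np.int32(141), array([ 1. , 28.6])), (np.int32(283), array([  1.9, -41.4])), (np.int32(144), array([   1.5, -139.6])), (np.int32(141), array([   1.2, -187.8])), (np.int32(51), array([-240.6,  -51.3]))]
110 [(np.int32(81), array([ 1.3, 28. ])), (np.int32(87), array([  1.8, -19.7])), (np.int32(88), array([  2.5, -63.1])), (np.int32(97), array([   1.8, -139.4])), (np.int32(88), array([   1.3, -188. ])), (np.int32(25), array([-240.3,  -52.5]))]
140 [(np.int32(35), array([   0.7, -138.9]))]
170 []
0.73 [-4.7 27.8]
0.67 [-232.7  -55.6]
0.66 [ -1.1 -64.5]
0.6 [  -6.  -186.2]
0.59 [ -2.3 -21.6]
0.56 [  -8.3 -138.3]
```

View pics/nc.png

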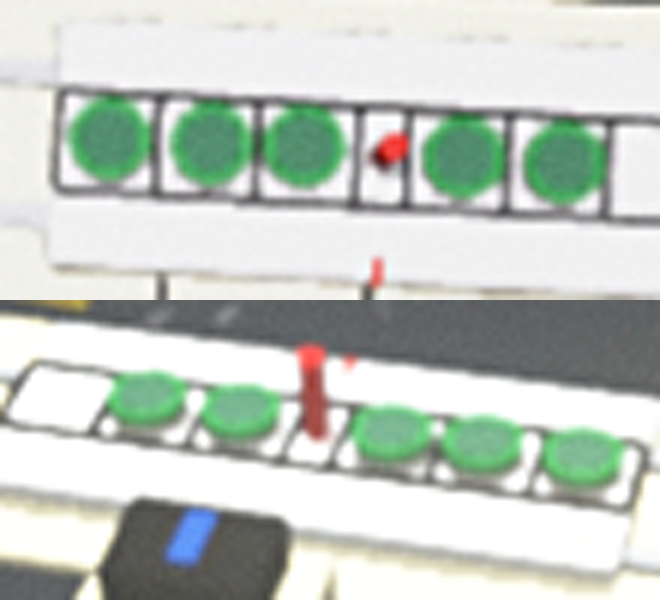

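All five dishes are flat in their pockets, seen in both views, with the pointer within about 1 mm of the scanner's line. Now back to the post, to push towards the warmer.

```bash
python3 -m crank '[{"linear":[0.038,0,0.015],"dr":[0,0,0],"hand":0},{"linear":[0.076,0,0.03],"dr":[0,0,0],"hand":0},{"linear":[0.114,0,0.045],"dr":[0,0,0],"hand":0},{"linear":[0.152,0,0.06],"dr":[0,0,0],"hand":0},{"linear":[0.19,0,0.075],"dr":[0,0,0],"hand":0},{"linear":[0.228,0,0.09],"dr":[0,0,0],"hand":0},{"linear":[0.266,0,0.105],"dr":[0,0,0],"hand":0},{"linear":[0.304,0,0.12],"dr":[0,0,0],"hand":0},{"linear":[0.342,0,0.135],"dr":[0,0,0],"hand":0},{"linear":[0.38,0,0.15],"dr":[0,0,0],"hand":0}]'| grep -E 'eef|force'
python3 -m crank '[{"linear":[0.036,0,0.015],"dr":[0,0,0],"hand":0},{"linear":[0.06,0,0.0255],"dr":[0,0,0],"hand":0},{"linear":[0.0685,0,0.0255],"dr":[0,0,0],"hand":0},{"linear":[0.0685,0,0.0255],"dr":[0,0,0],"hand":0},{"linear":[0.0685,0,0.0255],"dr":[0,0,0],"hand":0}]'| grep -E 'eef|force'
python3 g.py -0.5 -101 55
```

```text
eef_pos: [0.5796, -0.0669, 0.1298]
contact_force: [1.9, -0.9, 0.6]
eef_pos: [0.6024, -0.1338, 0.1301]
contact_force: [-0.6, 1.5, 0.1]
tcp S mm [  -3.3 -100.5] z 130.1 turn -0.04 tilt [-0.05 -0.18] w 0.49905875280695117
go [0.0006 0.0751 0.003 ]
```

```bash
python3 -m crank '[{"linear":[0.0004,0.03,0.003],"dr":[0,0,0],"hand":0},{"linear":[0.0004,0.06,0.003],"dr":[0,0,0],"hand":0},{"linear":[0.0004,0.074,0.003],"dr":[0,0,0],"hand":0},{"linear":[0.0004,0.074,0.003],"dr":[0,0,0],"hand":0},{"linear":[0.0004,0.074,0.003],"dr":[0,0,0],"hand":-0.4},{"linear":[0.0004,0.074,0.003],"dr":[0,0,0],"hand":-1},{"linear":[0.0004,0.074,0.003],"dr":[0,0,0],"hand":-1},{"linear":[0.0004,0.074,0.003],"dr":[0,0,0],"hand":-1},{"linear":[0.0004,0.074,0.003],"dr":[0,0,0],"hand":-1}]' 110| grep -E 'eef|force'
python3 g.py
python3 -m crank '[{"linear":[-0.004,0,0],"dr":[0,0,0],"hand":-1},{"linear":[-0.01,0,0],"dr":[0,0,0],"hand":-1},{"linear":[-0.018,0,0],"dr":[0,0,0],"hand":-1},{"linear":[-0.026,0,0],"dr":[0,0,0],"hand":-1},{"linear":[-0.034,0,0],"dr":[0,0,0],"hand":-1},{"linear":[-0.042,0,0],"dr":[0,0,0],"hand":-1},{"linear":[-0.05,0,0],"dr":[0,0,0],"hand":-1},{"linear":[-0.058,0,0],"dr":[0,0,0],"hand":-1},{"linear":[-0.066,0,0],"dr":[0,0,0],"hand":-1},{"linear":[-0.072,0,0],"dr":[0,0,0],"hand":-1}]'| grep -E 'eef|force'
python3 g.py
python3 w.py
```

```text
eef_pos: [0.6053, -0.1347, 0.0594]
contact_force: [-7.6, 2.4, 5.9]
tcp S mm [  -0.4 -101.2] z 59.4 turn -0.02 tilt [-0.09 -0.12] w 0.12454918120015962
eef_pos: [0.6078, -0.0631, 0.0594]
contact_force: [-6.7, -1.4, 5.3]
tcp S mm [ -0.4 -29.6] z 59.4 turn -0.05 tilt [-0.04 -0.11] w 0.12081735479086379
[258.   4.] 369 bench [-0.1 91.9] deck [-0.1 84.4]
[258.  74.] 6032 bench [ 0.1 55.9] deck [ 0.  54.5]
[261. 169.] 4943 bench [1.6 2.5] deck [ 1.3 10.1]
[257. 314.] 734 bench [ -1.1 -99.2] deck [ -1.  -74.4]
[257. 350.] 566 bench [  -0.7 -131.9] deck [  -0.6 -101.5]
pointer [-61.3 -26.9]
```

```bash
python3 -m crank '[{"linear":[-0.008,0,0],"dr":[0,0,0],"hand":-1},{"linear":[-0.016,0,0],"dr":[0,0,0],"hand":-1},{"linear":[-0.024,0,0],"dr":[0,0,0],"hand":-1},{"linear":[-0.03,0,0],"dr":[0,0,0],"hand":-1},{"linear":[-0.034,0,0],"dr":[0,0,0],"hand":-1},{"linear":[-0.034,0,0],"dr":[0,0,0],"hand":-1},{"linear":[-0.034,0,0],"dr":[0,0,0],"hand":-1}]'| grep -E 'eef|force'
python3 -m crank '[{"linear":[-0.012,0,0],"dr":[0,0,0],"hand":-1},{"linear":[0.0,0,0],"dr":[0,0,0],"hand":-1},{"linear":[0,0,0],"dr":[0,0,0],"hand":-1}]'| grep -E 'eef|force'
python3 g.py
```

```text
eef_pos: [0.6083, -0.0467, 0.0595]
contact_force: [-3.7, -35.5, -5.6]
eef_pos: [0.6088, -0.0359, 0.0594]
contact_force: [-6.1, -1.7, 5.8]
tcp S mm [-0.4 -2.4] z 59.4 turn -0.44 tilt [ 0.23 -0.06] w 0.12143982324498806
```

```bash
python3 -m crank '[{"linear":[-0.006,0,0],"dr":[0,0,0],"hand":-1},{"linear":[-0.012,0,0],"dr":[0,0,0],"hand":-1},{"linear":[-0.02,0,0],"dr":[0,0,0],"hand":-1},{"linear":[-0.028,0,0],"dr":[0,0,0],"hand":-1},{"linear":[-0.036,0,0],"dr":[0,0,0],"hand":-1},{"linear":[-0.044,0,0],"dr":[0,0,0],"hand":-1},{"linear":[-0.052,0,0],"dr":[0,0,0],"hand":-1},{"linear":[-0.06,0,0],"dr":[0,0,0],"hand":-1},{"linear":[-0.066,0,0],"dr":[0,0,0],"hand":-1},{"linear":[-0.066,0,0],"dr":[0,0,0],"hand":-1}]'| grep -E 'eef|force'
python3 g.py; python3 w.py
```

```text
eef_pos: [0.6114, 0.0388, 0.0594]
contact_force: [-6.4, 1.0, 6.5]
tcp S mm [-0.3 72.4] z 59.4 turn 0.07 tilt [-0.13 -0.14] w 0.11819428330524054
[259.   4.] 397 bench [1.00e-01 1.94e+02] deck [  0.  186.5]
[259.  75.] 6016 bench [  0.2 157.8] deck [1.000e-01 1.563e+02]
[261. 170.] 4943 bench [  1.6 104.3] deck [  1.2 111.9]
[256. 314.] 741 bench [-1.1  3. ] deck [-1.  27.7]
[257. 351.] 520 bench [ -0.9 -29.9] deck [-0.8  0.4]
pointer [-61.7  73.8]
```

```bash
python3 -m crank '[{"linear":[-0.008,0,0],"dr":[0,0,0],"hand":-1},{"linear":[-0.016,0,0],"dr":[0,0,0],"hand":-1},{"linear":[-0.024,0,0],"dr":[0,0,0],"hand":-1},{"linear":[-0.031,0,0],"dr":[0,0,0],"hand":-1},{"linear":[-0.031,0,0],"dr":[0,0,0],"hand":-1},{"linear":[-0.031,0,0],"dr":[0,0,0],"hand":-1}]'| grep -E 'eef|force'
python3 -m crank '[{"linear":[-0.012,0,0],"dr":[0,0,0],"hand":-1},{"linear":[0.003,0,0],"dr":[0,0,0],"hand":-1},{"linear":[0.003,0,0],"dr":[0,0,0],"hand":-1},{"linear":[0.003,0,0],"dr":[0,0,0],"hand":-1}]'| grep -E 'eef|force'
python3 g.py; python3 w.py|tail -1
```

```text
eef_pos: [0.6119, 0.053, 0.0594]
contact_force: [-6.6, -29.8, 4.3]
eef_pos: [0.6119, 0.0527, 0.0594]
contact_force: [-6.6, -23.3, 4.7]
tcp S mm [-0.3 86.3] z 59.4 turn -0.54 tilt [ 0.63 -0.09] w 0.12058949155453713
pointer [-61.1  87.7]
```

```bash
python3 -m crank '[{"linear":[-0.006,0,0],"dr":[0,0,0],"hand":-1},{"linear":[-0.02,0,0],"dr":[0,0,0],"hand":-1},{"linear":[0,0,0],"dr":[0,0,0],"hand":-1},{"linear":[0,0,0],"dr":[0,0,0],"hand":-1},{"linear":[0,0,0],"dr":[0,0,0],"hand":-1}]'| grep -E 'eef|force'
python3 g.py; python3 w.py|tail -1
```

```text
eef_pos: [0.6123, 0.0638, 0.0594]
contact_force: [-6.0, -1.8, 5.9]
tcp S mm [-0.3 97.4] z 59.4 turn -0.1 tilt [-0.03 -0.13] w 0.11955302108645728
pointer [-61.2  99.6]
```

It's in the +100 notch. Release, retreat and check.

```bash
python3 -m crank '[{"linear":[0,0,0],"dr":[0,0,0],"hand":-0.4},{"linear":[0,0,0],"dr":[0,0,0],"hand":0},{"linear":[0,0,0],"dr":[0,0,0],"hand":0},{"linear":[0,-0.03,0],"dr":[0,0,0],"hand":0},{"linear":[0,-0.07,0],"dr":[0,0,0],"hand":0},{"linear":[-0.03,-0.1,-0.025],"dr":[0,0,0],"hand":0},{"linear":[-0.06,-0.12,-0.05],"dr":[0,0,0],"hand":0},{"linear":[-0.09,-0.12,-0.08],"dr":[0,0,0],"hand":0},{"linear":[-0.12,-0.12,-0.105],"dr":[0,0,0],"hand":0},{"linear":[-0.15,-0.12,-0.13],"dr":[0,0,0],"hand":0}]' 40| grep -E 'eef|force'
python3 -m crank '[{"linear":[-0.03,0,-0.02],"dr":[0,0,0],"hand":0},{"linear":[-0.06,0,-0.04],"dr":[0,0,0],"hand":0},{"linear":[-0.06,0,-0.04],"dr":[0,0,0],"hand":0},{"linear":[-0.06,0,-0.04],"dr":[0,0,0],"hand":0}]' | grep -E 'eef|force'
python3 s.py z; python3 - <<'E'
from h import *
im=cv2.imread('pics/zt.png');q=np.load('slide.npy');p,f=fitgrid(im,p0=q+[0,.1,0])
print('carrier',toS(q,p[:2])*1000,p[2]-q[2],f)
print([(a,np.round(toS(q,at('top',c,.046))*1000,1)) for c,a in blobs(im,(45,110,60),(85,255,255),15)])
print([(a,np.round(toS(q,at('top',c,.032))*1000,1)) for c,a in blobs(im,(0,120,80),(8,255,255),3)+blobs(im,(172,120,80),(180,255,255),3)])
for n in('spray','tipbox','jar'):
    for r in bot.place_of('top',n)[:1]:print(n,np.round(at('top',r['xy'],0),3))
s=bot.read_camera('scene')
cv2.imwrite('pics/zc.png',np.vstack([cv2.resize(im[140:220,180:350],(638,300),interpolation=cv2.INTER_CUBIC),cv2.resize(s[170:250,190:360],(638,300),interpolation=cv2.INTER_CUBIC)]))
E
```

```text
eef_pos: [0.4912, 0.2176, 0.1793]
contact_force: [-0.1, 0.8, -0.2]
eef_pos: [0.4528, 0.2803, 0.1783]
contact_force: [-0.6, -0.4, -0.6]
top grn 144 bench [  5.  236.5] deck [  1.2 230.2]
top grn 141 bench [  4.9 187.2] deck [  1.1 182.3]
top grn 144 bench [  6.3 139. ] deck [  2.5 135.5]
top grn 142 bench [ 5.3 63.5] deck [ 1.5 62.1]
top grn 140 bench [ 5.3 13.7] deck [ 1.5 13.8]
top grn 52 bench [-243.7  -53.2] deck [-240.4  -51.2]
top yel 634 [-147.9 -297.3]
carrier [ -0.27404315 129.40253638] 0.0012506866225041602 151.98081970214844
[(np.int32(95), array([  1.5, 230.8])), (np.int32(89), array([  1.6, 181.8])), (np.int32(88), array([  3. , 135.8])), (np.int32(93), array([ 1.5, 62. ])), (np.int32(82), array([ 1.2, 14.4])), (np.int32(25), array([-240.7,  -52.5]))]
[(np.int32(6), array([  93.5, -436.1])), (np.int32(18), array([  4. , 101.1]))]
spray [0.587 0.443 0.   ]
tipbox [ 0.531 -0.497  0.   ]
jar [ 0.686 -0.437  0.   ]
```

The picture limit is reached, so I'll refine the carrier's position numerically.

```bash
python3 - <<'E'
from h import *
im=bot.read_camera('top');q=np.load('slide.npy')
e=np.array([-np.sin(q[2]),np.cos(q[2])])
for d in(.094,.098,.102,.106):
    p,f=fitgrid(im,p0=np.r_[q[:2]+d*e,q[2]]);print(d,np.round(toS(q,p[:2])*1000,1),f)
for r in bot.place_of('top','pointer')[:1]:print('pointer',toS(q,at('top',r['xy'],.032))*1000)
for r in bot.place_of('top','post_top')[:1]:print('post',toS(q,at('top',r['xy'],.082))*1000)
for c,a in blobs(im,(0,120,80),(8,255,255),3)+blobs(im,(172,120,80),(180,255,255),3):print(a,np.round(toS(q,at('top',c,.08))*1000,1))
# pointer redness vs index line darkness profile, along y at front edge
g=im.astype(np.float32);ys=np.arange(.085,.116,.001)
def prof(x,z,f): 
    px=np.array([proj('top',[*Ts(q,[x,y])[0],z]) for y in ys]).astype(np.float32);return cv2.remap(f,px[:,:1],px[:,1:],cv2.INTER_LINEAR).ravel()
w=np.mean([prof(x,.032,g[:,:,2]-(g[:,:,0]+g[:,:,1])/2) for x in(-.059,-.057,-.055)],0).clip(5)-5;print('pointer y',(w*ys).sum()/w.sum()*1000)
w=np.mean([255-prof(x,.010,g[:,:,1]) for x in(-.08,-.076,-.072)],0);w=(w-np.median(w)-10).clip(0);print('line y',(w*ys).sum()/w.sum()*1000)
w=bot.get_obs();print(w['t'],w['joint_vel'].round(4))
E
```

```text
0.094 [-0.4 96.6] 154.08766174316406
0.098 [ -0.3 129.2] 151.88340759277344
0.102 [ -0.3 129.4] 151.86727905273438
0.106 [ -0.3 129.3] 151.8735809326172
pointer [-62.39020473  98.40193349]
post [ 6.47428405 97.59409926]
4 [  81.  -416.4]
3 [  67.9 -410.8]
18 [-1.5 97.3]
3 [-60.4  93.7]
pointer y 97.44749879277235
line y 99.76100153880114
61.0833 [-0.0062 -0.0012 -0.0054  0.0009 -0.002   0.0015 -0.0026]
```

```bash
python3 - <<'E'
from h import *
q=np.load('slide.npy')
for f,s in(('top0',0),('nt',-.1),('zt',.1)):
    g=cv2.imread(f'pics/{f}.png').astype(np.float32);ys=np.arange(-.016,.0161,.0005)+s
    def prof(x,z,f):
        px=np.array([proj('top',[*Ts(q,[x,y])[0],z]) for y in ys]).astype(np.float32);return cv2.remap(f,px[:,:1],px[:,1:],cv2.INTER_LINEAR).ravel()
    w=np.mean([prof(x,.032,g[:,:,2]-(g[:,:,0]+g[:,:,1])/2) for x in(-.059,-.056,-.053)],0);w=(w-np.median(w)-5).clip(0);a=(w*ys).sum()/w.sum()*1000
    o=[]
    for x in(-.08,-.076,-.072):
        w=255-prof(x,.010,g[:,:,1]);w=(w-np.median(w)-15).clip(0);o.append((w*ys).sum()/w.sum()*1000)
    r=g[:,:,2]-(g[:,:,0]+g[:,:,1])/2
    print(f,'pointer',round(a,2),'line',np.round(o,2),'diff',round(a-np.mean(o),2))
E
```

```text
top0 pointer -0.11 line [-0.33 -0.21 -0.31] diff 0.17
nt pointer -102.19 line [-100.35 -100.44 -100.43] diff -1.78
zt pointer 97.46 line [99.71 99.63 99.74] diff -2.24
```

The carrier settled at about +97.6, which is 2.4 mm short of a 3 mm limit. I'll nudge it nearer the centre.

```bash
python3 g.py -0.4 97.4 110; python3 -m crank '[{"linear":[0.04,0,0.03],"dr":[0,0,0],"hand":0},{"linear":[0.08,0,0.06],"dr":[0,0,0],"hand":0},{"linear":[0.12,0,0.09],"dr":[0,0,0],"hand":0},{"linear":[0.155,0,0.115],"dr":[0,0,0],"hand":0},{"linear":[0.185,0,0.14],"dr":[0,0,0],"hand":0},{"linear":[0.2,0,0.16],"dr":[0,0,0],"hand":0},{"linear":[0.2,0,0.16],"dr":[0,0,0],"hand":0},{"linear":[0.2,0,0.16],"dr":[0,0,0],"hand":0}]' | grep eef
python3 g.py -0.4 97.4 60
```

```text
tcp S mm [-165.6  304.4] z 177.8 turn -0.12 tilt [0.01 0.01] w 0.49590187894049764
go [0.2066 0.0679 0.1657]
eef_pos: [0.6084, 0.0672, 0.1779]
tcp S mm [ -4.4 100.7] z 177.9 turn -0.41 tilt [0.12 0.09] w 0.5001657090062391
go [0.003  0.118  0.0038]
```

```bash
python3 -m crank '[{"linear":[0.003,0.03,0.004],"dr":[0,-0.2,0],"hand":0},{"linear":[0.003,0.065,0.004],"dr":[0,-0.2,0],"hand":0},{"linear":[0.003,0.1,0.004],"dr":[0,-0.2,0],"hand":0},{"linear":[0.003,0.118,0.004],"dr":[0,-0.2,0],"hand":0},{"linear":[0.003,0.118,0.004],"dr":[0,-0.2,0],"hand":0},{"linear":[0.003,0.118,0.004],"dr":[0,-0.2,0],"hand":0}]' | grep eef
python3 g.py -0.4 97.4 60
python3 -m crank '[{"linear":[0,0,0],"dr":[0,0,0],"hand":-0.4},{"linear":[0,0,0],"dr":[0,0,0],"hand":-1},{"linear":[0,0,0],"dr":[0,0,0],"hand":-1},{"linear":[0,0,0],"dr":[0,0,0],"hand":-1},{"linear":[0,0,0],"dr":[0,0,0],"hand":-1}]' 60 | grep -E 'eef|force'
python3 g.py
python3 -m crank '[{"linear":[-0.0025,0,0],"dr":[0,0,0],"hand":-1},{"linear":[-0.0025,0,0],"dr":[0,0,0],"hand":-1},{"linear":[-0.0025,0,0],"dr":[0,0,0],"hand":-1}]' | grep -E 'eef|force'
python3 g.py
```

```text
eef_pos: [0.6093, 0.0698, 0.0592]
tcp S mm [ -3.5 103.2] z 59.2 turn 0.25 tilt [ 0.01 -0.14] w 0.4991242753649462
go [ 0.0059 -0.0008  0.0031]
eef_pos: [0.6125, 0.0692, 0.0619]
contact_force: [1.2, -0.1, 7.2]
tcp S mm [ -0.3 102.8] z 61.9 turn 0.2 tilt [-0.08  0.25] w 0.13451425003990128
eef_pos: [0.6126, 0.072, 0.0619]
contact_force: [1.4, 1.4, 7.7]
tcp S mm [ -0.3 105.5] z 61.9 turn 0.2 tilt [-0.1   0.24] w 0.13696088839937287
```

```bash
python3 -m crank '[{"linear":[0,0,0],"dr":[0,0,0],"hand":-0.4},{"linear":[0,0,0],"dr":[0,0,0],"hand":0},{"linear":[0,0,0],"dr":[0,0,0],"hand":0},{"linear":[0,-0.03,0],"dr":[0,0,0],"hand":0},{"linear":[0,-0.07,0],"dr":[0,0,0],"hand":0},{"linear":[-0.03,-0.1,-0.025],"dr":[0,0,0],"hand":0},{"linear":[-0.06,-0.12,-0.05],"dr":[0,0,0],"hand":0},{"linear":[-0.09,-0.12,-0.08],"dr":[0,0,0],"hand":0},{"linear":[-0.12,-0.12,-0.105],"dr":[0,0,0],"hand":0},{"linear":[-0.15,-0.12,-0.13],"dr":[0,0,0],"hand":0}]' 40| grep -E 'eef|force'
python3 -m crank '[{"linear":[-0.03,0,-0.02],"dr":[0,0,0],"hand":0},{"linear":[-0.06,0,-0.04],"dr":[0,0,0],"hand":0},{"linear":[-0.06,0,-0.04],"dr":[0,0,0],"hand":0},{"linear":[-0.06,0,-0.04],"dr":[0,0,0],"hand":0}]' | grep -E 'eef|force'
python3 s.py y; python3 - <<'E'
from h import *
q=np.load('slide.npy')
for f,s in(('zt',.1),('yt',.1)):
    g=cv2.imread(f'pics/{f}.png').astype(np.float32);ys=np.arange(-.016,.0161,.0005)+s
    def prof(x,z,f):
        px=np.array([proj('top',[*Ts(q,[x,y])[0],z]) for y in ys]).astype(np.float32);return cv2.remap(f,px[:,:1],px[:,1:],cv2.INTER_LINEAR).ravel()
    w=np.mean([prof(x,.032,g[:,:,2]-(g[:,:,0]+g[:,:,1])/2) for x in(-.059,-.056,-.053)],0);w=(w-np.median(w)-5).clip(0);a=(w*ys).sum()/w.sum()*1000
    w=np.mean([255-prof(x,.010,g[:,:,1]) for x in(-.08,-.076,-.072)],0);w=(w-np.median(w)-15).clip(0);l=(w*ys).sum()/w.sum()*1000
    print(f,'pointer',round(a,2),'line',round(l,2))
im=cv2.imread('pics/yt.png');print([(a,np.round(toS(q,at('top',c,.08))*1000,1)) for c,a in blobs(im,(0,120,80),(8,255,255),8)])
E
```

```text
eef_pos: [0.4865, 0.2229, 0.1803]
contact_force: [0.8, 0.6, 0.1]
eef_pos: [0.4481, 0.2853, 0.1795]
contact_force: [0.6, -0.1, 0.0]
top grn 145 bench [  4.7 239.5] deck [  0.9 233.1]
top grn 142 bench [  5.1 190.2] deck [  1.3 185.2]
top grn 143 bench [  6.1 142.1] deck [  2.3 138.5]
top grn 142 bench [ 5.3 66.2] deck [ 1.5 64.8]
top grn 138 bench [ 4.9 16.5] deck [ 1.1 16.5]
top grn 52 bench [-243.7  -52.8] deck [-240.3  -50.8]
top yel 634 [-148.  -297.2]
zt pointer 97.46 line 99.7
yt pointer 100.0 line 99.72
[(np.int32(10), array([  78. , -414.4])), (np.int32(19), array([-1.6, 99.9]))]
```

```bash
python3 -c "
from h import *
print(bot.get_obs()['t'],bot.get_obs()['contact_force']);print(bot.hand_in())"
```

```text
64.1333 [-0.19489553 -0.11848939  0.24275518]
the job is handed in; nothing more can be done
None
```

I completed every step of the task and handed it in at 64 s of the 210 s allowed; the hand-in gave no verdict.

- **Loading:** I moved the brass target to the yellow tray. The four bench dishes went into pockets +132, +84, +36 and −36; dish0 stayed in −84. I did not touch the purple look-alike.
- **Scanner and button:** I pushed the carrier to the scanner's station on the right and pressed the blue button until it bottomed out, with an upward force of 25 N rising to 46 N. I then took the carrier to the warmer's station on the left.

**Last checks, top camera:**
- The pointer was at 100.0 mm against its index line at 99.7 mm, so the carrier is seated.
- All five dishes were in line with their pockets. The dish in pocket +36 sat close to its wall, about 1.6 mm off centre relative to the others.
- The target's tray looked unchanged, and the bottle, box and jar read within about 10 mm of where they were at the start.
- The gripper touched nothing at the end.

**What did not go to plan:**
- **Stiff detents:** entering a station took roughly 40–55 N instead of about 7 N, so I had to push the carrier in with short pulses.
- **Overshoot at the scanner:** it went about 17 mm past the station, to about −117 mm, and came back. It rested about 1.8 mm off its line while I pressed the button, which is inside the 3 mm limit.
- **First stop at the warmer:** the carrier first settled 2.2 mm short, so I nudged it to centre.
- **Failed or missing checks:** one automatic fit of the pocket grid at the warmer gave a false 129 mm, which I discarded. The picture limit ran out before the last view, so the final flatness of the dishes rests on blob positions and the earlier close-up at the scanner.

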